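# Set up the casting stand for a two-row gel

### The job

Get the gel casting stand ready for pouring a two-row gel: lay the clear casting tray flat and central on the stand between its two end stops, set the comb with the short grip tab across the tray about 15 mm in from its back end (the end away from the robot), and the comb with the long grip rib across the middle of the tray, both fully seated on the side walls and square to the tray. Lay the round cork mat on the bench to the right of the stand (as the robot sees it), level with the stand's middle and about 30 mm clear of its side, and stand the capped bottle upright on the centre of the mat. Leave the tip box, tube rack and beaker where they are, and do not tip the bottle over.

Things in the scene. Friction and masses are not known exactly. Their poses are not given: they have to be found in the camera images.
- stand: Levelling stand, fixed: white plate 170 x 110 mm, top 14 mm above the bench, long sides open; at its front and back ends a green stop 70 mm wide, 16 mm above the plate, 132 mm clear between them. Turned up to 20 deg. Origin: centre of its underside, on the bench; +x along its length to the back stop, away from the robot; +y to the robot's left.
- tray: Casting tray, clear trough with green end gates, outside 120 long x 56 wide x 26 mm high; side walls 4 mm thick, full height; floor 4 mm, end gates 5 mm thick, 24 mm high; 90 g. Both ends alike. Origin: centre of its underside; x along its length, y across, z up. Starts upright on the bench.
- comb_long: Comb, off-white, grip rib LONG (64 mm). Bar 84 mm (own y) x 10 mm (x), 22 to 30 mm above the leg ends; rib 10 mm thick on it, up to 48 mm. End legs 20 (x) x 8 mm, 68 mm apart inside; teeth 36 mm wide, 3 mm thick, down to 4 mm. 35 g. Seated: bar on the tray's wall tops, legs outside, leg ends 4 mm above the stand's plate. Origin: centre, level with leg ends. Starts standing on its legs.
- comb_short: Comb whose grip rib is a SHORT tab, 24 mm long, at the middle of the bar, and whose teeth are two wide ones; otherwise sizes, material, mass, origin, axes and seat as the comb with the long rib. Starts standing on its legs on the bench.
- mat: Round cork mat, 68 mm diameter, 10 mm thick, 25 g. Origin: centre of its underside. Lies flat on the bench.
- bottle: Capped glass bottle, body 56 mm diameter up to 62 mm high, then a shoulder and a 34 mm neck; grey cap 42 mm diameter from 84 mm to the top at 105 mm; about 0.2 kg. Origin: centre of its underside. Starts upright on the bench.
- tip_box: Bystander: pipette-tip box, clear, filled, 90 x 66 mm and 45 mm high, loose. Origin: centre of its underside.
- tube_rack: Bystander: blue rack with small tubes, 46 x 90 mm and 36 mm high over the tubes, loose. Origin: centre of its underside.
- beaker: Bystander: small empty glass beaker, 52 mm diameter, 70 mm high, loose. Origin: centre of its underside.
There are look-alikes about, which are no part of the job. What is shaped like the tray but orange, pink or red is not meant.

How it is judged (in metres and radians):
At the end, for the whole second after the job is handed in: Tray flat on the stand, within 10 mm along, 15 mm across, 10 deg; combs seated upright on it, within 13 mm of 15 mm from its back end and of its middle, square within 11 deg; mat flat, within 15 mm of its place; bottle upright on it within 12 mm of centre; all at rest (x of tray in the frame of stand between -0.01 and 0.01 m and y of tray in the frame of stand between -0.015 and 0.015 m and z of tray in the frame of stand between 0.011 and 0.017 m and angle between each of tray, mat, bottle's own z axis and vertical below 0.05 rad and angle between the x axis of tray and the x axis of stand, either way round below 0.17 rad and (x of comb_short in the frame of tray between 0.032 and 0.058 m or x of comb_short in the frame of tray between -0.058 and -0.032 m) and x of comb_short in the frame of stand above 0.02 m and y of comb_short in the frame of tray between -0.009 and 0.009 m and z of comb_short in the frame of stand between 0.015 and 0.021 m and angle between each of comb_short, comb_long's own z axis and vertical below 0.08 rad and angle between the y axis of each of comb_short, comb_long and the y axis of tray, either way round below 0.2 rad and x of comb_long in the frame of tray between -0.013 and 0.013 m and y of comb_long in the frame of tray between -0.009 and 0.009 m and z of comb_long in the frame of stand between 0.015 and 0.021 m and x of mat in the frame of stand between -0.015 and 0.015 m and y of mat in the frame of stand between -0.134 and -0.104 m and z of mat in the frame of stand between -0.003 and 0.003 m and horizontal distance between bottle and mat below 0.012 m and z of bottle in the frame of mat between 0.007 and 0.013 m and linear speed of each of tray, comb_long, comb_short, mat, bottle below 0.02 m/s); the robot touches nothing.
It fails at once if the bottle is tipped over (more than 35 degrees) (angle between bottle's own z axis and vertical above 0.6 rad).
It fails at once if the tip box is pushed more than 30 mm from its place or knocked over (distance of tip_box from where it was at the start of the episode above 0.03 m or angle between tip_box's own z axis and vertical above 0.5 rad).
It fails at once if the tube rack is pushed more than 30 mm from its place or knocked over (distance of tube_rack from where it was at the start of the episode above 0.03 m or angle between tube_rack's own z axis and vertical above 0.5 rad).
It fails at once if the beaker is pushed more than 30 mm from its place or knocked over (distance of beaker from where it was at the start of the episode above 0.03 m or angle between beaker's own z axis and vertical above 0.5 rad).
It also fails if it takes over 128 s, if anything falls off the work surface, if the arm or the gripper's body presses on something with over 40 N, if the wrist force passes 120 N, or if a joint passes its speed limit or range.

### The arm

A 6-joint arm with a two-finger parallel gripper is mounted at the origin on the work surface. World frame = base frame: x ahead of the robot, y to its left, z up, the work surface at z = 0. Lengths are in m, angles in degrees, forces in N, time in s.
With the tool pointing down it reaches from about 0.325 to 0.775 m from the base axis. Payload 5.5 kg.
Tool frame: the origin (TCP) lies between the finger pads; the fingertips stand 22 mm ahead of it and the grasp point (between the pads) lies 3 mm ahead of it; z points along the fingers, y is the direction in which the jaws open and shut (so a half turn about z gives the same grasp; the last joint's range is limited). The gripper opens to 88 mm and grips with 3 to 60 N. Pads are 20 mm wide; open, the fingers measure 115 mm over their backs; the gripper's body (75 mm by 178 mm) begins 61 mm behind the grasp point.
Start: joints at [-76.587, 5.22, 70.514, -0, 104.267, -3.249], TCP at [0.172, -0.575, 0.245] pointing down, gripper open.
Joint ranges: [-164.24, 164.24], [-49.07, 125.15], [9.68, 141.18], [-86.29, 266.29], [3.28, 154.24], [-151.56, 151.56]. Speed limits (degrees/s): [147.25, 147.25, 172.46, 180, 180, 180].

### API

Orientations are given as [roll, pitch, yaw] about the fixed x, y, z axes, in that order (R = Rz(yaw) Ry(pitch) Rx(roll)).
In Python, from bench import ctrl gives the robot as it stands.
- The arm moves only by the tool jog_arm, never from a script. Its argument "moves" is a list that holds one entry, the list of rows, each a list of 5 numbers: the finger opening in mm, from 0 to 87.8, then the shift along the tool's x, y, z in units of 60 mm (1.0 is 60 mm), then the turn about the tool's z in units of 5 degrees (1.0 is 5 degrees). A call has 1 to 12 rows; each row shifts and turns the commanded pose from where the row before left it, along the tool's axes as they then stand; what a row does not reach is not made up. A row lasts 1/8 s, in which the tool goes at most 62.5 mm and 10.7 degrees, less where a joint would pass 70% of its speed; a pose out of reach is approached as far as the arm can. A call is refused whole if a number of a shift passes 1 or a number of a turn 1, either way. A call with a gripper value outside its range is refused whole. The fingers move at their own pace and stop on an object; "force" is the grip in N (left out, the last holds). Time passes only in rows, so rows that do not move let the fingers close. It gives the time, the measured TCP pose, the force and the opening at its end, in the units of the state.
- ctrl.observe(): the state, without advancing time (a new reading comes with each control period).
- ctrl.camera(name): name is "side" or "top"; returns a dict with "image" (400x640x3 uint8, red, green, blue), "K" (3x3 intrinsics, pixels), "R" (3x3) and "t" (3): a world point X has camera coordinates R X + t. Camera axes: x right, y down, z forward; pixel columns grow to the right and rows downward; lengths in m; the calibration is good to about 2 mm. A picture is of the moment at which its call begins. There is no depth.
- ctrl.sign_off(): hands the job in, once; it reports no verdict.
Trained networks look in a picture, given as the dict that the camera call returned (one of the last four; its "shot" number tells which), for a name from the list of things; names that differ only in an ending like _2 or _b are one class to them, and where a whole thing is asked for, a point or a joint stands for the part that bears it (a point fixed in the world has none). Each returns a list of dicts, best first, with "confidence" (0 to 1); they miss things now and then, are a little off and sometimes report something else, mostly with a low value. They report only what shows in the picture. A call takes as long as a camera call. They do not tell look-alikes from the thing itself.
- ctrl.masks_of(query, picture): "mask" (400x640 bool, what is visible of it) and "extent" ([left, top, right, bottom] in pixels, round what is visible of it).
- ctrl.spot_point(query, picture): "xy" ([column, row] in pixels: a listed point, or the origin of a listed thing).
The state is a dict: "t": time; "qpos": joint angles; "qd": joint speeds; "joint_torque": joint torques, N m; "tcp_pos": TCP position; "orientation": TCP orientation; "contact_force": force on the tool from outside, world axes, zero at the start; "wrist_torque": the same for the moment, N m; "opening": finger opening in m.
Only numpy, scipy, OpenCV 4.12 (cv2) and the standard library are available. Lean on these libraries where they do the work, as an engineer would, in place of code of your own. Each camera call takes 0.05 s, during which the arm holds its last target.

## Working session

There is one attempt and no reset: what is moved stays moved. The work goes in short steps, Python scripts to look and compute and a tool call to move; the robot and the scene stay as the last step left them, time stands still between calls to the robot, and variables do not carry over. Pictures are saved under pics/ and viewed, and the job is handed in when it is done.

Besides the shell and the picture viewer there is one more tool, called in YAML: its name, and indented under it one key for each argument. jog_arm: Moves the arm, as the interface text tells. Its arguments: {"type":"object","properties":{"moves":{"type":"array"},"force":{"type":"number"}},"required":["moves"]}

```bash
ls; mkdir -p pics; python3 - <<'E'
from bench import ctrl
import cv2, numpy as np
for n in ("top","side"):
    p=ctrl.camera(n); cv2.imwrite(f"pics/{n}0.png",p["image"][:,:,::-1]); print(n,p["K"].tolist(),p["R"].tolist(),p["t"].tolist(),p["shot"])
print(ctrl.observe())
E
```

```text
pics
top [[424.6671935106582, 0.0, 324.09933753414293], [0.0, 424.6671935106582, 197.28394977571804], [0.0, 0.0, 1.0]] [[-0.026005181107908875, -0.9996293283944553, -0.008058310567048232], [-0.9909763242093077, 0.026838704919711128, -0.13132253719313083], [0.13149013427688563, 0.004570528621812997, -0.9913069428062955]] [0.07271566757908068, 0.4020626515969529, 1.1189992189946738] 1
side [[470.27103772504535, 0.0, 321.2382138070016], [0.0, 470.27103772504535, 198.98194092277157], [0.0, 0.0, 1.0]] [[0.9875253439682673, -0.15743870721444803, -0.002597785787666241], [-0.10280167453896241, -0.6321454319506012, -0.7679999795416489], [0.11927074550090032, 0.7586865006935549, -0.6404445978638809]] [-0.41863165180170586, 0.11035280200734417, 1.5308858110538006] 2
{'t': 0.1, 'qpos': array([-7.65902176e+01,  5.25937330e+00,  7.05743293e+01,  1.88257100e-04,
        1.04266563e+02, -3.24696031e+00]), 'qd': array([ 0.00939936, -0.10934292, -0.13916797,  0.06516181, -0.01658223,
        0.08342448]), 'joint_torque': array([ 1.65782280e-03, -4.47858417e+01, -4.07568812e+01,  6.99102064e-02,
        2.83693336e-02, -9.70003794e-05]), 'tcp_pos': array([ 0.17194695, -0.57460096,  0.24362028]), 'orientation': array([-1.79899906e+02, -5.86123725e-03,  1.66567838e+01]), 'contact_force': array([-0.48302945, -0.12205982, -0.47995624]), 'wrist_torque': array([-0.02804499, -0.00103651, -0.00360183]), 'opening': 0.08783229120187723}
```

View pics/top0.png

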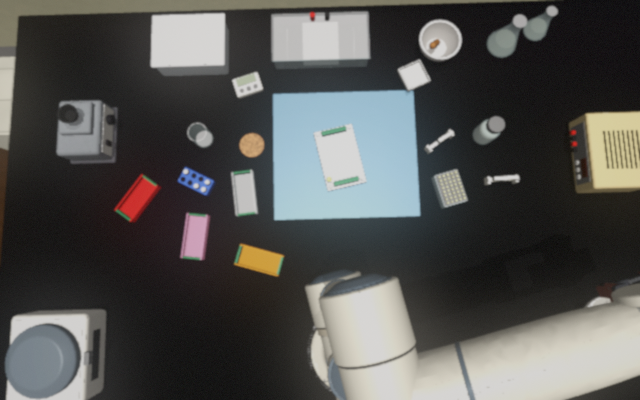

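View pics/side0.png

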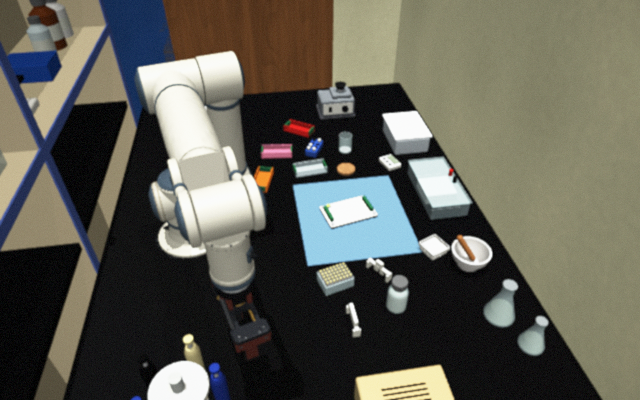

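```bash
cat > h.py <<'E'
from bench import ctrl
import cv2, numpy as np
def unproj(p,uv,z):
    K,R,t=[np.array(p[k]) for k in "KRt"]
    d=R.T@np.linalg.inv(K)@np.array([uv[0],uv[1],1.]); c=-R.T@t
    return c+d*(z-c[2])/d[2]
def proj(p,X):
    K,R,t=[np.array(p[k]) for k in "KRt"]
    X=np.atleast_2d(X); q=(K@(R@X.T+t[:,None])).T
    return q[:,:2]/q[:,2:]
def crop(p,name,x0,y0,x1,y1,s):
    im=p["image"][y0:y1,x0:x1,::-1]
    cv2.imwrite(f"pics/{name}.png",cv2.resize(im,None,fx=s,fy=s,interpolation=cv2.INTER_CUBIC))
E
python3 - <<'E'
from h import *
T=ctrl.camera("top");S=ctrl.camera("side")
crop(T,"t1",170,90,350,270,3.3) if 0 else crop(T,"t1",170,90,330,210,5)
crop(T,"t2",270,80,530,220,3)
for n in "stand tray comb_long comb_short mat bottle tip_box tube_rack beaker".split():
    for nm,p in (("top",T),("side",S)):
        print(n,nm,[(np.round(d["xy"],1).tolist(),round(d["confidence"],2),np.round(unproj(p,d["xy"],0)[:2],3).tolist()) for d in ctrl.spot_point(n,p)][:4],
          [(np.round(d["extent"]).tolist(),round(d["confidence"],2)) for d in ctrl.masks_of(n,p)][:4])
E
```

```text
stand top [([340.6, 157.9], 0.8, [0.517, 0.013])] [([315.0, 125.0, 365.0, 193.0], 0.98)]
stand side [([345.6, 210.2], 0.81, [0.513, 0.03])] [([369.0, 256.0, 394.0, 278.0], 0.74), ([322.0, 194.0, 377.0, 228.0], 0.71)]
tray top [([198.1, 234.3], 0.86, [0.315, 0.41]), ([138.8, 200.3], 0.82, [0.413, 0.575]), ([244.3, 192.5], 0.79, [0.427, 0.283]), ([257.5, 257.9], 0.64, [0.246, 0.247])] [([116.0, 177.0, 164.0, 222.0], 0.97), ([181.0, 214.0, 209.0, 258.0], 0.95), ([234.0, 240.0, 285.0, 274.0], 0.68)]
tray side [([264.9, 185.1], 0.92, [0.249, 0.215]), ([278.2, 153.2], 0.85, [0.315, 0.413]), ([309.6, 171.7], 0.82, [0.422, 0.27]), ([298.8, 131.6], 0.62, [0.417, 0.562])] [([262.0, 143.0, 295.0, 158.0], 0.93), ([255.0, 167.0, 273.0, 191.0], 0.85), ([294.0, 158.0, 326.0, 175.0], 0.78), ([285.0, 122.0, 315.0, 136.0], 0.77)]
comb_long top [([501.2, 179.6], 0.49, [0.443, -0.429])] [([487.0, 178.0, 521.0, 185.0], 0.71)]
comb_long side [] [([345.0, 306.0, 360.0, 337.0], 0.51)]
comb_short top [([438.6, 146.3], 0.71, [0.543, -0.262])] [([426.0, 131.0, 451.0, 152.0], 0.62), ([473.0, 116.0, 504.0, 146.0
[... 517 characters left out ...]
.0], 0.56)]
bottle side [([396.1, 306.5], 0.9, [0.572, -0.39])] [([385.0, 274.0, 408.0, 317.0], 0.96)]
tip_box top [([443.9, 186.3], 0.75, [0.429, -0.27])] [([433.0, 170.0, 467.0, 209.0], 0.76)]
tip_box side [([335.4, 281.7], 0.88, [0.422, -0.276])] []
tube_rack top [([196.5, 179.4], 0.62, [0.467, 0.416])] [([181.0, 165.0, 217.0, 198.0], 0.71), ([432.0, 171.0, 465.0, 208.0], 0.41)]
tube_rack side [([313.3, 154.5], 0.74, [0.453, 0.381])] [([306.0, 143.0, 323.0, 155.0], 0.57)]
beaker top [([206.3, 142.6], 0.93, [0.572, 0.39])] [([190.0, 126.0, 215.0, 148.0], 0.94)]
beaker side [([343.7, 150.6], 0.5, [0.578, 0.389]), ([308.6, 171.3], 0.33, [0.419, 0.273])] [([336.0, 131.0, 358.0, 155.0], 0.48)]
```

View pics/t1.png

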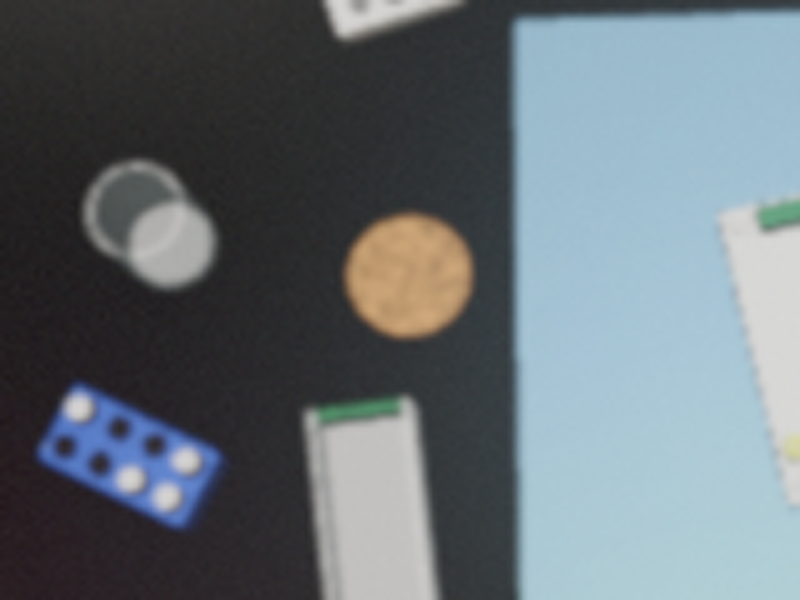

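View pics/t2.png

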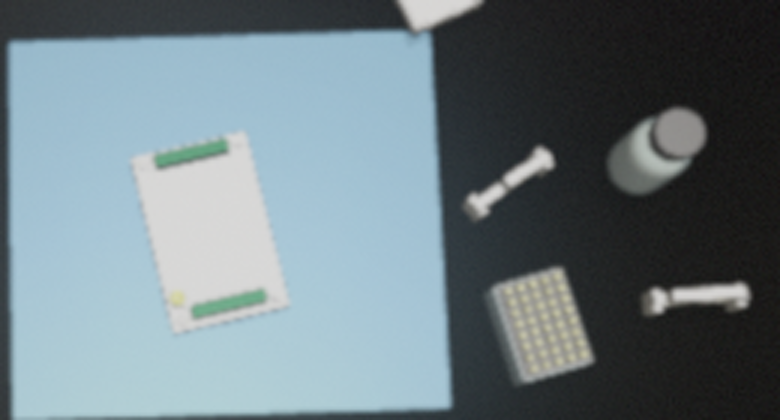

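```bash
cat >> h.py <<'E'
from scipy.optimize import minimize
def box(lx,ly,z0,z1,cx=0,cy=0):
    return np.array([[cx+sx*lx/2,cy+sy*ly/2,z] for sx in(-1,1) for sy in(-1,1) for z in(z0,z1)])
def cyl(r,z0,z1,n=24):
    a=np.linspace(0,2*np.pi,n,endpoint=False)
    return np.vstack([np.c_[r*np.cos(a),r*np.sin(a),0*a+z] for z in (z0,z1)])
MOD=dict(tray=box(.12,.056,0,.026),stand=box(.17,.11,.014,.014),
 mat=cyl(.034,0,.010),bottle=np.vstack([cyl(.028,0,.062),cyl(.021,.084,.105)]),
 comb=np.vstack([box(.02,.008,0,.03,0,.038),box(.02,.008,0,.03,0,-.038)]),
 tip_box=box(.09,.066,0,.045))
MOD["comb_short"]=np.vstack([MOD["comb"],box(.01,.024,.03,.048)])
MOD["comb_long"]=np.vstack([MOD["comb"],box(.01,.064,.03,.048)])
SS=4
def hullmask(pts,off,shape):
    h=cv2.convexHull(((pts-off)*SS*16).astype(np.int32))
    m=np.zeros(shape,np.uint8); cv2.fillConvexPoly(m,h,1,shift=4); return m
def place(M,x,y,yaw,z=0):
    c,s=np.cos(yaw),np.sin(yaw); R=np.array([[c,-s,0],[s,c,0],[0,0,1]])
    return M@R.T+[x,y,z]
def fit(name,obs,x0,z=0,use_yaw=True):
    """obs: list of (picture, mask). hull IoU fit -> x,y,yaw(deg),IoU"""
    M=MOD[name]; D=[]
    for p,m in obs:
        ys,xs=np.nonzero(m); off=np.array([xs.min()-15,ys.min()-15]); w=xs.max()-xs.min()+30; h=ys.max()-ys.min()+30
        P=np.c_[xs,ys]; c=np.vstack([P+[a,b] for a in(-.5,.5) for b in(-.5,.5)]).astype(float)+0
        D.append((p,off,(h*SS,w*SS),hullmask(c,off,(h*SS,w*SS))))
    def f(v):
        e=0
        for p,off,sh,hm in D:
            mm=hullmask(proj(p,place(M,v[0],v[1],v[2]*use_yaw,z)),off,sh)
            e-=(mm&hm).sum()/max(1,(mm|hm).sum())
        return e/len(D)
    best=None
    for dy in ((0,) if not use_yaw else (-.15,0,.15)):
        s=np.array([x0[0],x0[1],x0[2]+dy]); 
        r=minimize(f,s,method="Nelder-Mead",options=dict(initial_simplex=[s,s+[.01,0,0],s+[0,.01,0],s+[0,0,.15]],xatol=1e-4,fatol=1e-5))
        if best is None or r.fun<best.fun: best=r
    return np.round([best.x[0],best.x[1],np.degrees(best.x[2]),-best.fun],4)
def roi(p,x0,y0,x1,y1,cond):
    im=p["image"].astype(int); m=np.zeros(im.shape[:2],bool); m[y0:y1,x0:x1]=cond(im[y0:y1,x0:x1])
    n,l,st,_=cv2.connectedComponentsWithStats(m.astype(np.uint8))
    return l==1+np.argmax(st[1:,4]) if n>1 else m
def show(p,name,fits,x0,y0,x1,y1,s):
    im=cv2.resize(np.ascontiguousarray(p["image"][y0:y1,x0:x1,::-1]),None,fx=s,fy=s,interpolation=cv2.INTER_CUBIC)
    for n,v,z in fits:
        q=(proj(p,place(MOD[n],v[0],v[1],np.radians(v[2]),z))-[x0,y0]+.5)*s
        cv2.polylines(im,[cv2.convexHull(q.astype(np.int32))],True,(0,0,255),1)
    cv2.imwrite(f"pics/{name}.png",im)
E
python3 - <<'E'
from h import *
T=ctrl.camera("top");S=ctrl.camera("side")
br=lambda t:(lambda a:a.max(2)>t)
stw=roi(T,310,118,372,198,lambda a:(a[...,0]>.85*a[...,2])&(a[...,0]>150)|((a[...,1]>a[...,2]+15)))
tr=roi(T,225,165,262,220,br(95)); mt=roi(T,235,130,268,158,lambda a:a[...,0]>a[...,2]+25)
cs=roi(T,420,122,460,156,br(110)); cl=roi(T,480,168,526,192,br(110))
bt=roi(T,470,112,508,148,br(75))
sstw=roi(S,312,188,384,232,lambda a:(a[...,0]>.85*a[...,2])&(a[...,0]>150)|((a[...,1]>a[...,2]+15)))
str_=roi(S,288,155,330,180,br(85)); smt=roi(S,330,158,360,180,lambda a:a[...,0]>a[...,2]+25)
scs=roi(S,362,252,398,284,br(110)); scl=roi(S,342,300,366,342,br(110)); sbt=roi(S,382,270,412,318,br(85))
G=dict(stand=(stw,sstw,(.517,.013,.24),0),tray=(tr,str_,(.427,.28,.1),0),mat=(mt,smt,(.563,.26,0),0),
 comb_short=(cs,scs,(.545,-.26,.6-1.2),0),comb_long=(cl,scl,(.445,-.43,.0),0),bottle=(bt,sbt,(.575,-.385,0),0))
F=[]
for n,(a,b,x0,z) in G.items():
    uy=n not in("mat","bottle")
    fT=fit(n,[(T,a)],x0,z,uy);fS=fit(n,[(S,b)],x0,z,uy);f=fit(n,[(T,a),(S,b)],x0,z,uy)
    print(n,fT,fS,f); F.append((n,f,z))
show(T,"t3",F,225,90,525,215,2.6); show(S,"s3",F,250,120,420,345,2.6)
E
```

```text
stand [ 0.5165  0.0171 11.6485  0.9203] [5.16200e-01 9.40000e-03 1.17603e+01 8.72600e-01] [ 0.5162  0.0138 11.9906  0.8908]
tray [0.425  0.2805 4.5053 0.909 ] [0.4249 0.2804 7.2649 0.8776] [0.4252 0.2803 5.2156 0.892 ]
mat [0.5622 0.2614 2.5547 0.8729] [0.5604 0.2577 5.2907 0.7884] [0.5609 0.2609 2.4837 0.8282]
comb_short [ 0.5565 -0.2623 30.5366  0.8719] [  0.567   -0.23   -99.4683   0.5313] [ 0.5556 -0.2616 31.0162  0.6739]
comb_long [ 0.4425 -0.4259  1.7381  0.9063] [ 0.4419 -0.4229  1.3647  0.9439] [ 0.4421 -0.4238  1.9426  0.9176]
bottle [ 0.5728 -0.3868  4.7974  0.9625] [ 0.572  -0.3864  8.0605  0.721 ] [ 0.5724 -0.3865  3.4147  0.8386]
```

View pics/t3.png

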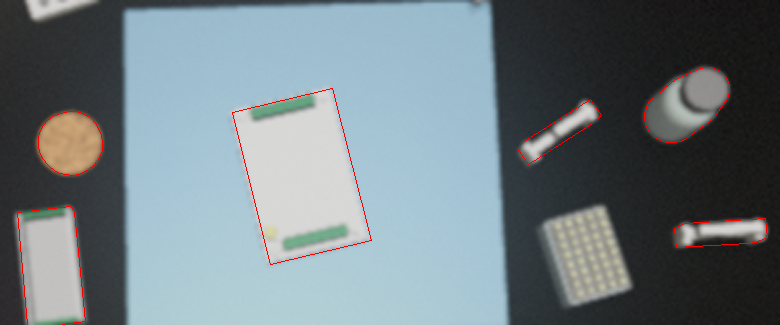

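View pics/s3.png

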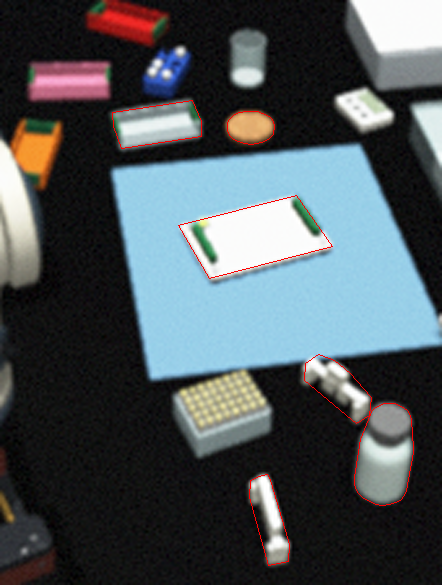

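```bash
cat >> h.py <<'E'
def togo(x,y,z,yaw):
    o=ctrl.observe(); p=o["tcp_pos"]; w=o["orientation"][2]
    dy=(yaw-w+90)%180-90 if yaw is not None else 0
    wn=np.radians(w+dy); c,s=np.cos(wn),np.sin(wn); d=np.array([x,y,z])-p
    print(f"t={o['t']:.2f} pos={np.round(p,4)} rpy={np.round(o['orientation'],2)} q6={o['qpos'][5]:.0f} turn {-dy/5:.2f} (yaw {w+dy:.1f}) then tool xyz {np.round(np.array([d[0]*c+d[1]*s,d[0]*s-d[1]*c,-d[2]])/.06,2)}; in current frame", end=" ")
    wn=np.radians(w); c,s=np.cos(wn),np.sin(wn); print(np.round(np.array([d[0]*c+d[1]*s,d[0]*s-d[1]*c,-d[2]])/.06,2))
def togo2(pos,yaw0,x,y,z,yaw): pass
E
python3 - <<'E'
from h import *
MOD["stand"]=box(.17,.11,0,.014)
T=ctrl.camera("top");S=ctrl.camera("side")
w=lambda a:(a[...,0]>.85*a[...,2])&(a[...,0]>110)|((a[...,1]>a[...,2]+15))
stw=roi(T,310,118,372,198,w);sstw=roi(S,312,188,384,232,w)
for o in ([(T,stw)],[(S,sstw)],[(T,stw),(S,sstw)]): print(fit("stand",o,(.517,.013,.24)))
# green stops
for p,r,cond in ((T,(310,118,372,198),lambda a:(a[...,1]>a[...,2]+10)&(a[...,1]>a[...,0]+15)),(S,(312,188,384,232),lambda a:(a[...,1]>a[...,2]+5)&(a[...,1]>a[...,0]+15))):
    im=p["image"].astype(int);m=np.zeros(im.shape[:2],np.uint8);m[r[1]:r[3],r[0]:r[2]]=cond(im[r[1]:r[3],r[0]:r[2]])
    n,l,st,ce=cv2.connectedComponentsWithStats(m)
    k=1+np.argsort(-st[1:,4])[:2]; P=[unproj(p,ce[i],.028) for i in k]
    a,b=sorted(P,key=lambda v:v[0]); print(st[k,4],np.round((a+b)/2,4),np.degrees(np.arctan2(*(b-a)[[1,0]])),np.linalg.norm(b-a))
# plate mask count
togo(.45,-.35,.244,5.2); 
E
```

```text
[ 0.5182  0.0168 12.6019  0.9344]
[ 0.5182  0.0187 12.2153  0.9736]
[ 0.5183  0.0187 12.399   0.9527]
[113 105] [0.5178 0.0172 0.028 ] 12.250375273670597 0.1435608982977479
[75 59] [0.5169 0.0127 0.028 ] 11.472906289381697 0.14260262277075963
t=2.20 pos=[ 0.172  -0.5748  0.2446] rpy=[-180.     -0.     16.66] q6=-3 turn 2.29 (yaw 5.2) then tool xyz [ 4.95 -3.31  0.01]; in current frame [ 5.51 -2.26  0.01]
```

jog_arm:
  moves:
    - [[87.8, 0, 0, 0, 1], [87.8, 0, 0, 0, 1], [87.8, 0, 0, 0, 0.3], [87.8, 0.7, -0.47, 0, 0], [87.8, 0.7, -0.47, 0, 0], [87.8, 0.7, -0.47, 0, 0], [87.8, 0.7, -0.47, 0, 0], [87.8, 0.7, -0.47, 0, 0], [87.8, 0.7, -0.47, 0, 0], [87.8, 0.7, -0.47, 0, 0], [87.8, 0, -1, 0, 0], [87.8, 0, -1, 0, 0]]

```text
t: 3.7
tcp_pos: [0.4365, -0.2305, 0.2439]
orientation: [-179.9, 0.1, 5.2]
contact_force: [0.5, 0.8, 0.4]
opening: 0.0875
```

jog_arm:
  moves:
    - [[87.8, 0.05, -1, 0, 0], [87.8, 0.05, -1, 0, 0], [87.8, 0.05, -1, 0, 0], [87.8, 0.05, -1, 0, 0], [87.8, 0.05, -1, 0, 0], [87.8, 0.05, -1, 0, 0], [87.8, 0.05, -1, 0, 0], [87.8, 0.05, -1, 0, 0], [87.8, 0, 0, 0, 0]]

```text
t: 4.82
tcp_pos: [0.4159, 0.2514, 0.244]
orientation: [-180.0, 0.1, 5.6]
contact_force: [-0.3, -0.1, -0.1]
opening: 0.088
```

```bash
python3 - <<'E'
from h import *
togo(.425,.2805,.028,5.2)
T=ctrl.camera("top");crop(T,"t4",170,90,330,210,5)
E
```

```text
t=4.83 pos=[0.4159 0.2514 0.244 ] rpy=[-1.7997e+02  7.0000e-02  5.5700e+00] q6=112 turn 0.07 (yaw 5.2) then tool xyz [ 0.2  -0.47  3.6 ]; in current frame [ 0.2  -0.47  3.6 ]
```

jog_arm:
  moves:
    - [[87.8, 0.2, -0.47, 0, 0.07], [87.8, 0, 0, 0.9, 0], [87.8, 0, 0, 0.9, 0], [87.8, 0, 0, 0.9, 0], [87.8, 0, 0, 0.6, 0], [87.8, 0, 0, 0.3, 0], [87.8, 0, 0, 0, 0]]

```text
t: 5.75
tcp_pos: [0.4264, 0.2761, 0.0282]
orientation: [180.0, 0.1, 4.8]
contact_force: [-0.1, 0.5, -0.2]
opening: 0.0878
```

```bash
python3 - <<'E'
from h import *
togo(.425,.2805,.028,5.2)
S=ctrl.camera("side");crop(S,"s4",240,100,400,220,5)
E
```

```text
t=5.75 pos=[0.4264 0.2761 0.0282] rpy=[1.7995e+02 7.0000e-02 4.7600e+00] q6=114 turn -0.09 (yaw 5.2) then tool xyz [-0.02 -0.07  0.  ]; in current frame [-0.02 -0.07  0.  ]
```

View pics/s4.png

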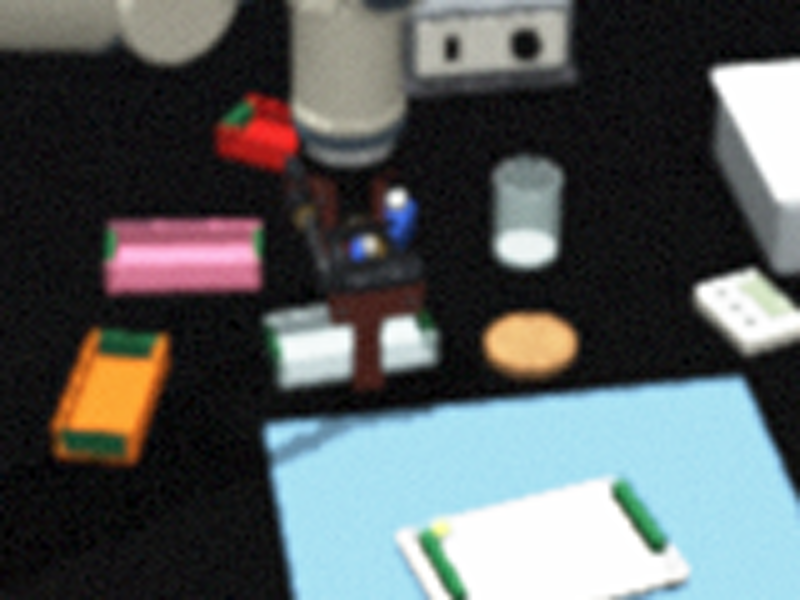

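The fingers straddle the clear tray with green gates (side pixel about (312,168)). The orange, pink and red look-alikes sit apart at (262,178), (277,151) and (292,128). I'll close on it now.

jog_arm:
  force: 12
  moves:
    - [[45, 0, 0, 0, 0], [45, 0, 0, 0, 0], [45, 0, 0, 0, 0], [45, 0, 0, 0, 0], [45, 0, 0, 0, 0], [45, 0, 0, -0.5, 0], [45, 0, 0, -1, 0], [45, 0, 0, 0, 0]]

```text
t: 6.8
tcp_pos: [0.4287, 0.2784, 0.1242]
orientation: [-179.8, -0.5, 4.8]
contact_force: [-0.4, -0.2, -1.5]
opening: 0.0562
```

```bash
python3 - <<'E'
from h import *
togo(.518,.0172,.118,12.2)
S=ctrl.camera("side");crop(S,"s5",240,100,400,220,5)
E
```

```text
t=6.80 pos=[0.4287 0.2784 0.1242] rpy=[-179.78   -0.49    4.81] q6=114 turn -1.48 (yaw 12.2) then tool xyz [0.54 4.57 0.1 ]; in current frame [1.12 4.46 0.1 ]
```

View pics/s5.png

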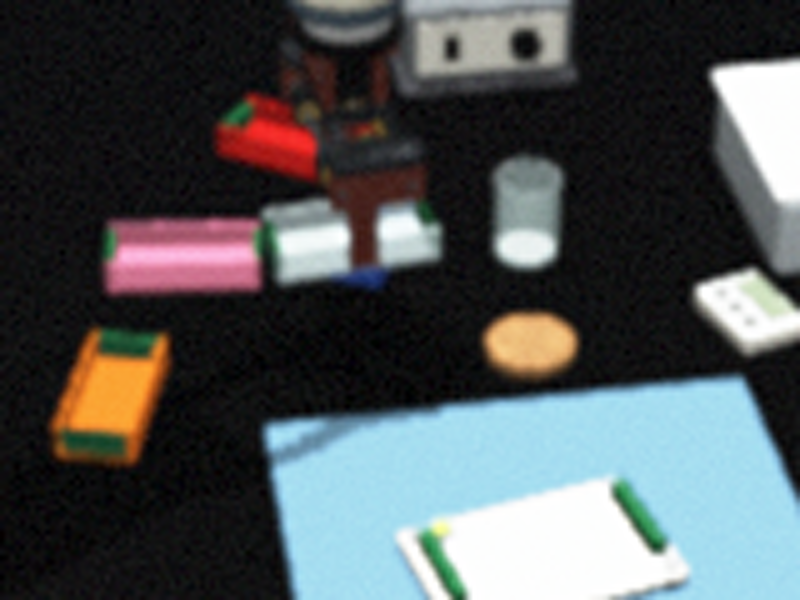

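jog_arm:
  moves:
    - [[45, 0, 0, 0, -0.75], [45, 0, 0, 0, -0.73], [45, 0.1, 0.9, 0, 0], [45, 0.1, 0.9, 0, 0], [45, 0.1, 0.9, 0, 0], [45, 0.1, 0.9, 0, 0], [45, 0.14, 0.97, 0, 0], [45, 0, 0, 0, 0], [45, 0, 0, 0, 0]]

```text
t: 7.98
tcp_pos: [0.5152, 0.0162, 0.1168]
orientation: [-179.9, 0.2, 12.2]
contact_force: [1.6, 0.4, 0.7]
opening: 0.0562
```

```bash
python3 - <<'E'
from h import *
togo(.518,.0172,.0425,12.2)
S=ctrl.camera("side");crop(S,"s6",290,120,410,240,5)
T=ctrl.camera("top");crop(T,"t6",270,80,420,230,4)
E
```

```text
t=7.97 pos=[0.5152 0.0162 0.1168] rpy=[-1.7992e+02  1.7000e-01  1.2170e+01] q6=76 turn -0.01 (yaw 12.2) then tool xyz [ 0.05 -0.01  1.24]; in current frame [ 0.05 -0.01  1.24]
```

View pics/s6.png

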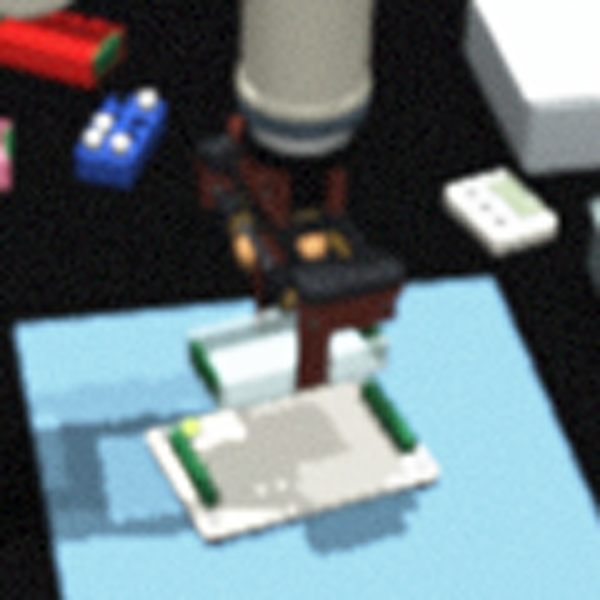

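View pics/t6.png

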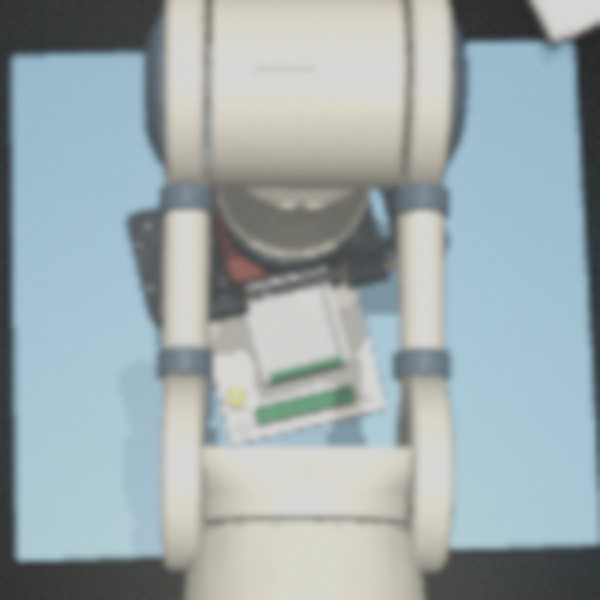

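```bash
python3 - <<'E'
from h import *
S=ctrl.camera("side");T=ctrl.camera("top")
p=ctrl.observe()["tcp_pos"]; w=12.2;c,s=np.cos(np.radians(w)),np.sin(np.radians(w))
z=p[2]-.0282
show(S,"s7",[("tray",(p[0],p[1],w),z),("stand",(.518,.0172,12.2),0)],310,160,390,235,8)
# near gate bottom edge in top view: front gate green, top z=z+.024
im=T["image"].astype(int)[160:180,325:370]
g=(im[...,1]>im[...,2]+10)&(im[...,1]>im[...,0]+15)
n,l,st,ce=cv2.connectedComponentsWithStats(g.astype(np.uint8))
for i in range(1,n):
  if st[i,4]>10:
    uv=ce[i]+[325,160]
    for zz,nm in ((z+.024,"tray gate"),(.03,"stop")):
        d=unproj(T,uv,zz)[:2]-np.array([.518,.0172]); print(st[i],nm,"stand frame",np.round([d@[c,s],d@[-s,c]],4))
E
```

```text
[12  9 18  6 46] tray gate stand frame [-0.0634  0.0014]
[12  9 18  6 46] stop stand frame [-0.0484 -0.0061]
[19 17 15  3 32] tray gate stand frame [-0.0837 -0.0101]
[19 17 15  3 32] stop stand frame [-0.0703 -0.0185]
```

View pics/s7.png

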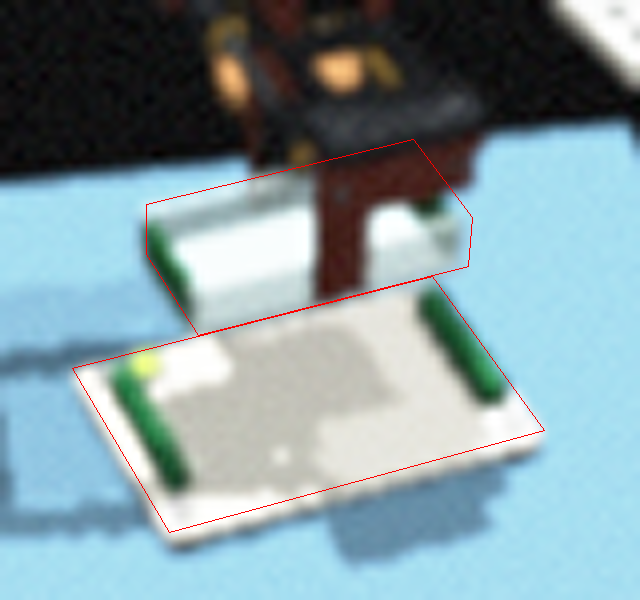

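jog_arm:
  moves:
    - [[45, 0.08, -0.01, 0.4, 0], [45, 0, 0, 0.4, 0], [45, 0, 0, 0.2, 0], [45, 0, 0, 0, 0], [45, 0, 0, 0, 0]]

```text
t: 8.8
tcp_pos: [0.5212, 0.0178, 0.0598]
orientation: [180.0, -0.1, 12.2]
contact_force: [-0.1, -0.4, -0.2]
opening: 0.0562
```

```bash
python3 - <<'E'
from h import *
togo(.518,.0172,.0425,12.2)
S=ctrl.camera("side");p=ctrl.observe()["tcp_pos"]
show(S,"s8",[("tray",(p[0],p[1],12.2),p[2]-.0282)],310,160,390,235,8)
E
```

```text
t=8.80 pos=[0.5212 0.0178 0.0598] rpy=[ 1.7998e+02 -9.0000e-02  1.2240e+01] q6=76 turn 0.01 (yaw 12.2) then tool xyz [-0.05 -0.    0.29]; in current frame [-0.05 -0.    0.29]
```

View pics/s8.png

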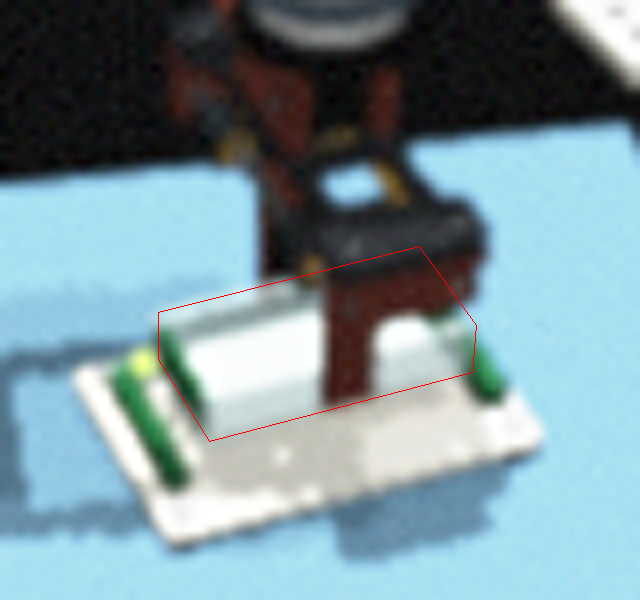

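```bash
python3 - <<'E'
from h import *
S=ctrl.camera("side");T=ctrl.camera("top");p=ctrl.observe()["tcp_pos"]
MOD["sa"]=box(.010,.07,.014,.030,.071,0);MOD["sb"]=box(.010,.07,.014,.030,-.071,0);MOD["stand"]=box(.17,.11,0,.014)
P=(.518,.0172,12.2)
show(S,"s9",[("tray",(p[0]-.003,p[1],12.2),p[2]-.0282),("sa",P,0),("sb",P,0),("stand",P,0)],310,160,390,235,8)
E
```

```text
(no output)
```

View pics/s9.png

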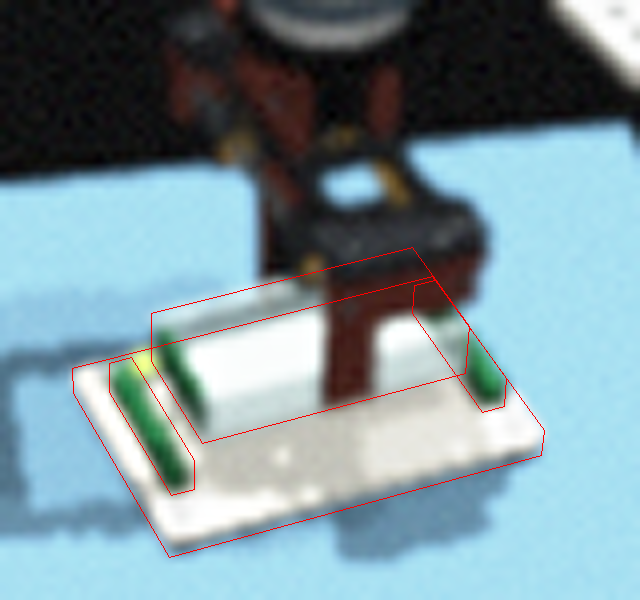

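jog_arm:
  moves:
    - [[45, -0.03, 0, 0.1, 0], [45, 0, 0, 0.1, 0], [45, 0, 0, 0.07, 0], [45, 0, 0, 0.02, 0], [45, 0, 0, 0, 0]]

```text
t: 9.57
tcp_pos: [0.5188, 0.0172, 0.0427]
orientation: [180.0, 0.0, 12.2]
contact_force: [-5.7, 0.1, 10.0]
opening: 0.0563
```

```bash
python3 - <<'E'
from h import *
o=ctrl.observe();print(o["contact_force"],o["wrist_torque"],o["tcp_pos"])
S=ctrl.camera("side")
crop(S,"s10",310,160,390,235,8)
E
```

```text
[-5.69222076  0.0521371  10.03979449] [0.01370404 0.95687273 0.03746555] [0.51880824 0.01718621 0.0427188 ]
```

View pics/s10.png

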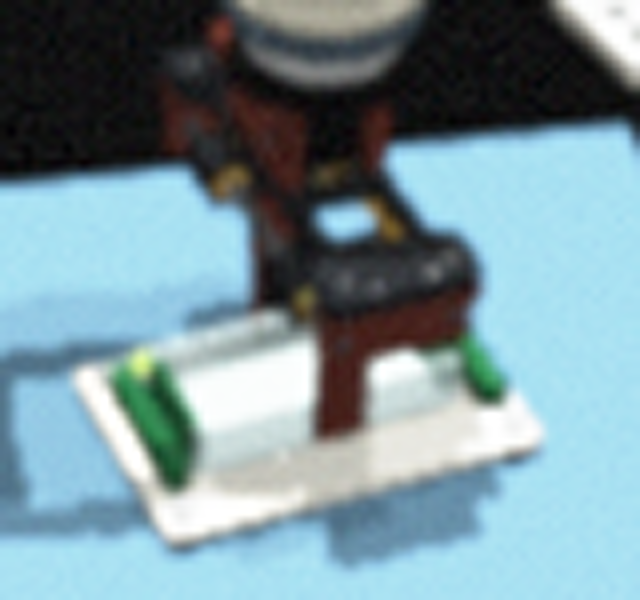

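jog_arm:
  moves:
    - [[62, 0, 0, 0, 0], [75, 0, 0, 0, 0], [80, 0, 0, 0, 0], [80, 0, 0, 0, 0], [80, 0, 0, -0.7, 0], [80, 0, 0, -1, 0], [80, 0, 0, -0.6, 1], [80, 0, 0.9, 0, 0], [80, 0, 0.9, 0, 0], [80, 0, 0.9, 0, 0], [80, 0, 0, 0, 0]]

```text
t: 11.0
tcp_pos: [0.539, -0.1467, 0.1785]
orientation: [180.0, 0.1, 6.9]
contact_force: [-0.1, -0.3, -0.5]
opening: 0.0795
```

```bash
python3 - <<'E'
from h import *
o=ctrl.observe();print(o["contact_force"],o["tcp_pos"],o["orientation"])
S=ctrl.camera("side");T=ctrl.camera("top")
crop(S,"s11",310,160,390,235,8);crop(T,"t11",300,110,380,200,6)
E
```

```text
[-0.11893694 -0.28644926 -0.52256061] [ 0.5389546  -0.14671161  0.17853524] [1.79981487e+02 6.46914909e-02 6.93662838e+00]
```

View pics/s11.png

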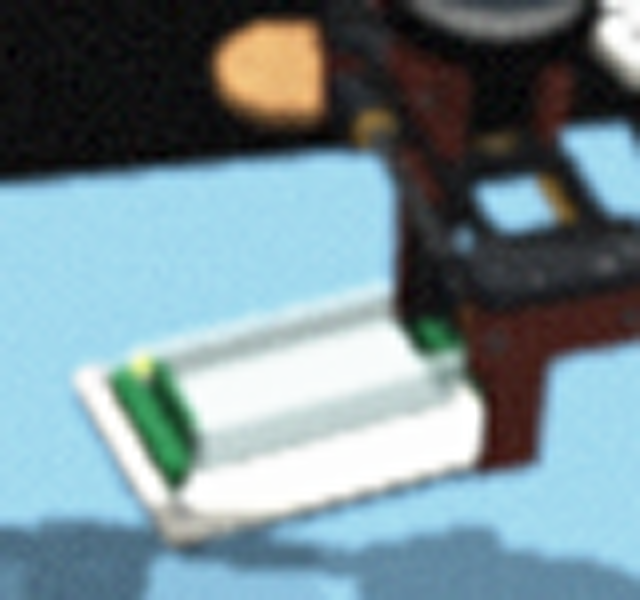

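View pics/t11.png

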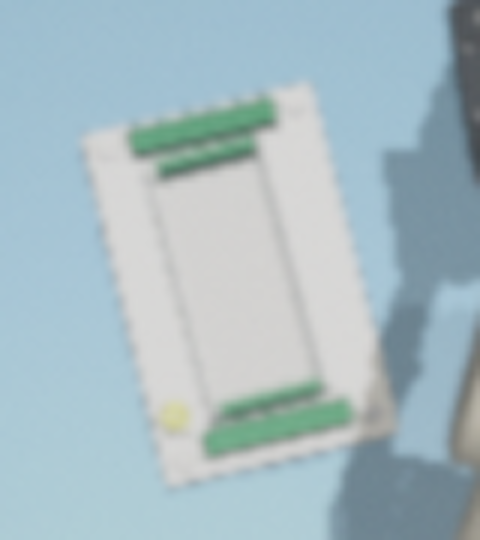

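```bash
python3 - <<'E'
from h import *
T=ctrl.camera("top")
P=np.array([.518,.0172]);w=np.radians(12.2);c,s=np.cos(w),np.sin(w)
x0,y0=300,110
im=cv2.resize(T["image"][y0:200,x0:380],None,fx=6,fy=6,interpolation=cv2.INTER_CUBIC).astype(int)
g=(im[...,1]>im[...,2]+22)&(im[...,1]>im[...,0]+35)
n,l,st,ce=cv2.connectedComponentsWithStats(g.astype(np.uint8))
for i in range(1,n):
  if st[i,4]>200:
    uv=(ce[i]+.5)/6-.5+[x0,y0]
    for zz in (.03,.038):
      d=unproj(T,uv,zz)[:2]-P; print(st[i],zz,np.round([d@[c,s],d@[-s,c]],4))
E
```

```text
[ 132  102  142   49 2780] 0.03 [ 0.0709 -0.0006]
[ 132  102  142   49 2780] 0.038 [0.0687 0.0001]
[164 140  87  29 689] 0.03 [ 0.0574 -0.0001]
[164 140  87  29 689] 0.038 [0.0552 0.0005]
[226 384  90  28 586] 0.03 [-0.0589  0.0004]
[226 384  90  28 586] 0.038 [-0.0602  0.001 ]
[ 207  402  143   50 2966] 0.03 [-0.0722  0.0002]
[ 207  402  143   50 2966] 0.038 [-0.0735  0.0009]
```

jog_arm:
  moves:
    - [[50, 0, 0, 0, -1], [50, 0, 0, 0, -1], [50, 0, 0, 0, -1], [50, 0, 0, 0, -1], [50, 0, 0, 0, -1], [50, 0, 0, 0, -1], [50, 0, 0, 0, -1], [50, 0, 0, 0, -1], [50, 0, 0, 0, -1], [50, 0, 0, 0, -1], [50, 0, 0, 0, -1], [50, 0, 0, 0, -1]]

```text
t: 12.65
tcp_pos: [0.5394, -0.1416, 0.1794]
orientation: [180.0, -0.0, 67.5]
contact_force: [-0.1, -0.8, 0.7]
opening: 0.0497
```

jog_arm:
  moves:
    - [[50, 0, 0, 0, -1], [50, 0, 0, 0, -1], [50, 0, 0, 0, -1], [50, 0, 0, 0, -1], [50, 0, 0, 0, -1], [50, 0, 0, 0, -1], [50, 0, 0, 0, -1], [50, 0, 0, 0, -1], [50, 0, 0, 0, -1], [50, 0, 0, 0, -1], [50, 0, 0, 0, -0.8], [50, 0, 0, 0, 0]]

```text
t: 14.15
tcp_pos: [0.5393, -0.1419, 0.1794]
orientation: [180.0, -0.0, 121.3]
contact_force: [0.9, -0.9, 0.0]
opening: 0.0502
```

```bash
python3 - <<'E'
from h import *
S=ctrl.camera("side")
m=roi(S,360,250,398,284,lambda a:(a.min(2)>110))
print(fit("comb_short",[(S,m)],(.556,-.262,.53)))
crop(S,"s12",350,240,420,345,6)
togo(.556,-.2622,.10,121)
E
```

```text
[ 0.5537 -0.2597 32.5798  0.912 ]
t=14.20 pos=[ 0.5394 -0.1422  0.1794] rpy=[1.7998e+02 1.0000e-02 1.2124e+02] q6=-50 turn 0.05 (yaw 121.0) then tool xyz [-1.86 -0.79  1.32]; in current frame [-1.85 -0.8   1.32]
```

View pics/s12.png

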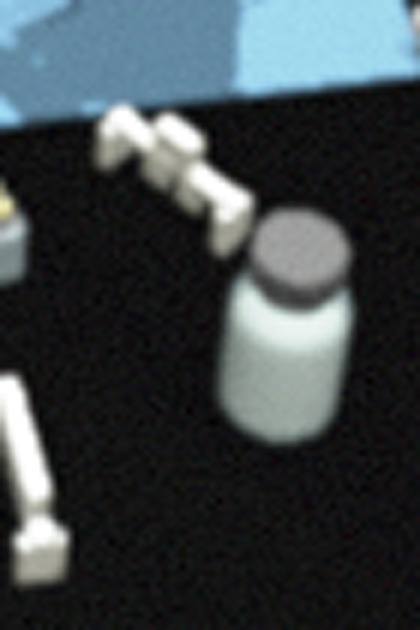

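jog_arm:
  moves:
    - [[50, -0.9, -0.4, 0, 0], [50, -0.93, -0.39, 0, 0], [50, 0, 0, 0.7, 0], [50, 0, 0, 0.62, 0], [50, 0, 0, 0, 0], [50, 0, 0, 0, 0]]

```text
t: 14.95
tcp_pos: [0.5563, -0.2617, 0.1019]
orientation: [179.9, 0.1, 121.2]
contact_force: [0.5, 0.3, 0.6]
opening: 0.05
```

```bash
python3 - <<'E'
from h import *
S=ctrl.camera("side");T=ctrl.camera("top")
crop(S,"s13",340,220,420,300,6);crop(T,"t13",400,100,480,180,6)
togo(.555,-.261,.047,121.5)
E
```

```text
t=15.05 pos=[ 0.5567 -0.2621  0.1029] rpy=[179.88   0.2  121.23] q6=-60 turn -0.05 (yaw 121.5) then tool xyz [ 0.03 -0.01  0.93]; in current frame [ 0.03 -0.02  0.93]
```

View pics/s13.png

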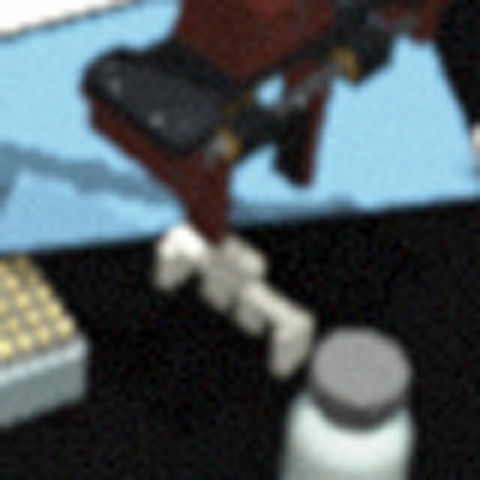

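jog_arm:
  force: 10
  moves:
    - [[50, 0.03, 0, 0.4, 0], [50, 0, 0, 0.4, 0], [50, 0, 0, 0.13, 0], [50, 0, 0, 0, 0], [3, 0, 0, 0, 0], [3, 0, 0, 0, 0], [3, 0, 0, 0, 0], [3, 0, 0, 0, 0], [3, 0, 0, 0, 0], [3, 0, 0, 0, 0]]

```text
t: 16.3
tcp_pos: [0.5547, -0.2605, 0.0443]
orientation: [180.0, 0.0, 121.2]
contact_force: [-0.5, -0.7, 0.8]
opening: 0.0101
```

```bash
python3 - <<'E'
from h import *
S=ctrl.camera("side");crop(S,"s14",340,220,420,300,6)
o=ctrl.observe();print(o["contact_force"],o["opening"],o["tcp_pos"],o["orientation"])
E
```

```text
[ 0.58283768 -1.3801776   1.15179868] 0.010363335358643649 [ 0.55467949 -0.26049166  0.04433458] [1.79999225e+02 7.67855090e-03 1.21211151e+02]
```

View pics/s14.png

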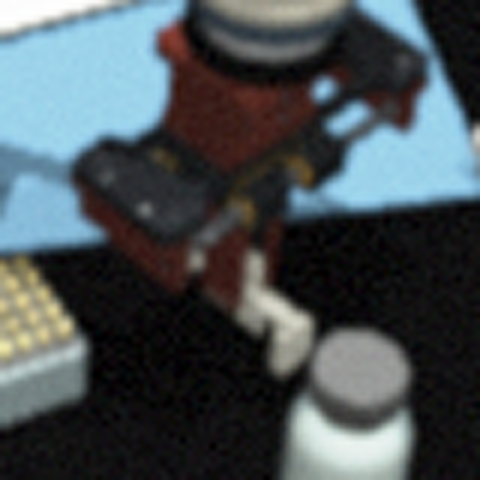

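jog_arm:
  moves:
    - [[3, 0, 0, -0.3, 0], [3, 0, 0, -0.9, 0], [3, 0, 0, -0.9, 1], [3, 0, 0, 0, 1], [3, 0, 0, 0, 1], [3, 0, 0, 0, 0.8], [3, 0, 0, 0, 0]]

```text
t: 17.23
tcp_pos: [0.5548, -0.2605, 0.1714]
orientation: [179.9, 0.0, 102.2]
contact_force: [-0.1, -0.7, 0.1]
opening: 0.0102
```

```bash
python3 - <<'E'
from h import *
S=ctrl.camera("side");crop(S,"s15",330,160,430,300,4)
p=ctrl.observe()["tcp_pos"];show(S,"s15",[("comb_short",(p[0],p[1],ctrl.observe()["orientation"][2]-90),p[2]-.0443)],340,180,420,280,6)
togo(.5594,.0270,.13,102.1)
E
```

```text
t=17.27 pos=[ 0.5548 -0.2605  0.1713] rpy=[1.7995e+02 4.0000e-02 1.0230e+02] q6=-41 turn 0.04 (yaw 102.1) then tool xyz [4.67 1.08 0.69]; in current frame [4.67 1.1  0.69]
```

View pics/s15.png

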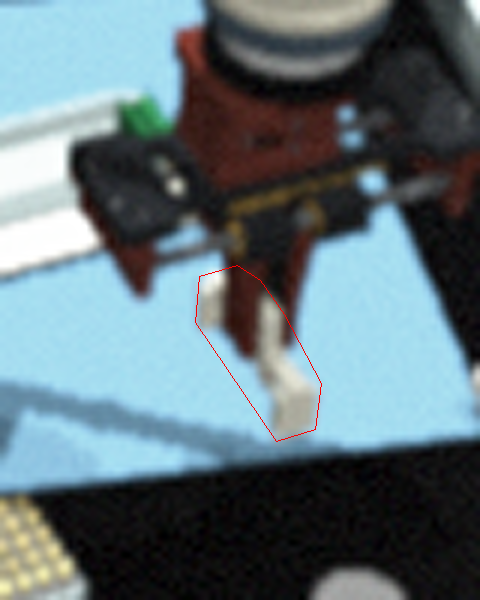

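jog_arm:
  moves:
    - [[3, 0.92, 0.22, 0, 0.04], [3, 0.94, 0.22, 0, 0], [3, 0.94, 0.22, 0, 0], [3, 0.94, 0.22, 0, 0], [3, 0.93, 0.22, 0.2, 0], [3, 0, 0, 0.48, 0], [3, 0, 0, 0, 0], [3, 0, 0, 0, 0]]

```text
t: 18.27
tcp_pos: [0.561, 0.0268, 0.1306]
orientation: [179.9, 0.0, 102.0]
contact_force: [-0.4, -0.4, 0.5]
opening: 0.0102
```

```bash
python3 - <<'E'
from h import *
S=ctrl.camera("side");o=ctrl.observe();p=o["tcp_pos"]
tr=(.5154,.0175,12.1)
show(S,"s16",[("comb_short",(p[0],p[1],o["orientation"][2]-90),p[2]-.0443),("tray",tr,.014),("comb_short",(.5594,.0270,12.1),.018)],310,150,400,235,8)
togo(.5594,.0270,.0625,102.1)
E
```

```text
t=18.32 pos=[0.5613 0.0266 0.131 ] rpy=[1.7989e+02 3.0000e-02 1.0197e+02] q6=-13 turn -0.03 (yaw 102.1) then tool xyz [ 0.01 -0.03  1.14]; in current frame [ 0.01 -0.03  1.14]
```

View pics/s16.png

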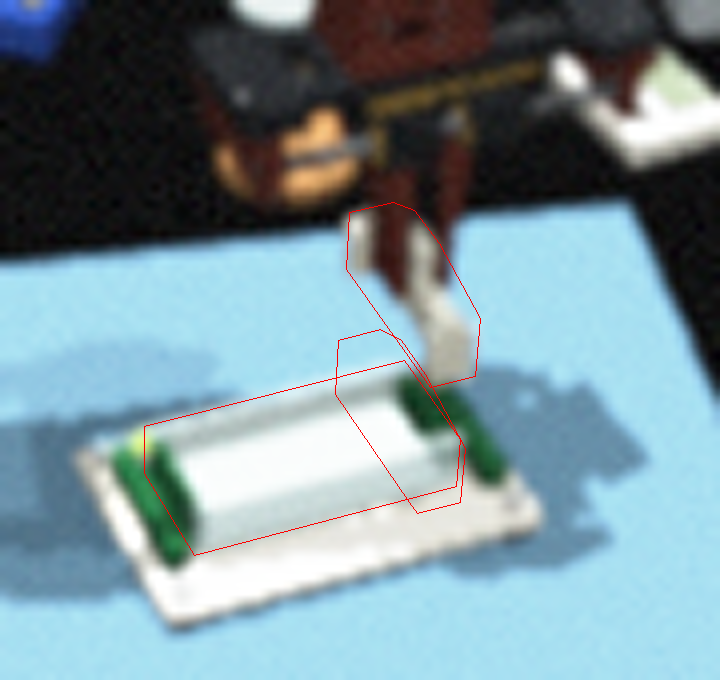

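jog_arm:
  moves:
    - [[3, 0.01, -0.03, 0.4, 0], [3, 0, 0, 0.4, 0], [3, 0, 0, 0.2, 0], [3, 0, 0, 0.08, 0], [3, 0, 0, 0, 0]]

```text
t: 18.95
tcp_pos: [0.5592, 0.0273, 0.0653]
orientation: [180.0, 0.0, 102.0]
contact_force: [-0.8, 0.4, -0.1]
opening: 0.0095
```

```bash
python3 - <<'E'
from h import *
S=ctrl.camera("side");o=ctrl.observe();p=o["tcp_pos"];print(o["contact_force"])
crop(S,"s17",310,150,400,235,8)
togo(.5594,.0270,.0625,102.1)
E
```

```text
[ 0.51610845 -0.44604627 -0.5405617 ]
t=19.00 pos=[0.5594 0.0274 0.0657] rpy=[1.7992e+02 2.0000e-02 1.0200e+02] q6=-13 turn -0.02 (yaw 102.1) then tool xyz [-0.01 -0.    0.05]; in current frame [-0.01 -0.    0.05]
```

View pics/s17.png

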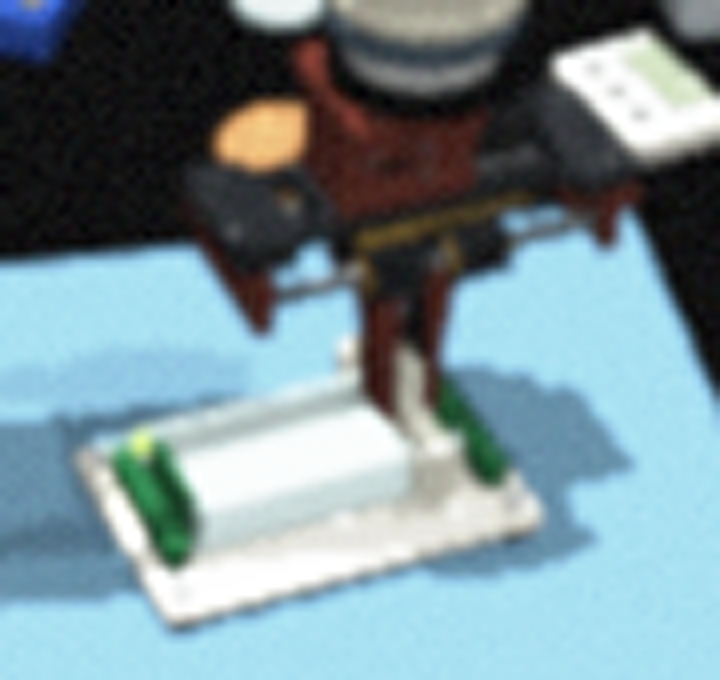

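jog_arm:
  moves:
    - [[3, 0, 0, 0.05, 0], [3, 0, 0, 0.01, 0], [3, 0, 0, 0, 0]]

```text
t: 19.38
tcp_pos: [0.5594, 0.0276, 0.0623]
orientation: [179.9, 0.0, 102.0]
contact_force: [-1.1, -0.4, 5.8]
opening: 0.0104
```

jog_arm:
  moves:
    - [[20, 0, 0, 0, 0], [28, 0, 0, 0, 0], [28, 0, 0, 0, 0], [28, 0, 0, -0.4, 0], [28, 0, 0, -0.8, 0], [28, 0, 0, -0.9, 0], [28, 0, 0, 0, 1], [28, 0, 0, 0, 1], [28, -1, 0, 0, 0], [28, -1, 0, 0, 0], [28, -1, 0, 0, 0], [28, 0, 0, 0, 0]]

```text
t: 20.88
tcp_pos: [0.5645, -0.1562, 0.1862]
orientation: [-179.9, 0.0, 91.7]
contact_force: [-0.1, 0.8, -0.5]
opening: 0.0283
```

```bash
python3 - <<'E'
from h import *
S=ctrl.camera("side");T=ctrl.camera("top")
tr=(.5154,.0175,12.1)
show(S,"s18",[("comb_short",(.5594,.0270,12.1),.018)],310,150,400,235,8);crop(T,"t18",300,110,380,200,6)
m=roi(S,338,298,368,345,lambda a:(a.min(2)>110)); mt=roi(T,478,166,528,194,lambda a:(a.min(2)>110))
print(fit("comb_long",[(S,m)],(.4425,-.425,.03)),fit("comb_long",[(T,mt)],(.4425,-.425,.03)))
togo(.4425,-.4250,.10,92)
E
```

```text
[ 0.4426 -0.4222  1.2325  0.9528] [ 0.4425 -0.4259  1.6641  0.9053]
t=20.98 pos=[ 0.5649 -0.1526  0.1866] rpy=[-1.7996e+02 -5.0000e-02  9.1930e+01] q6=-20 turn -0.01 (yaw 92.0) then tool xyz [-4.47 -2.2   1.44]; in current frame [-4.47 -2.19  1.44]
```

View pics/s18.png

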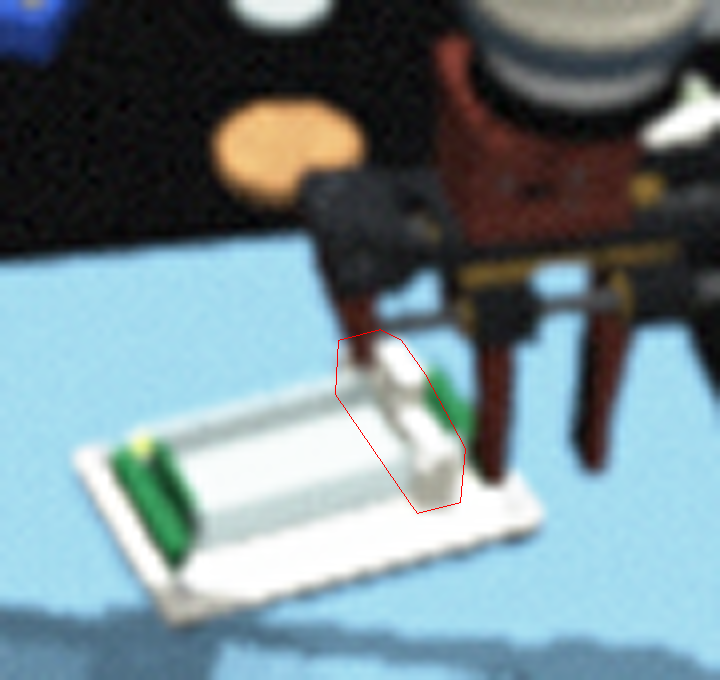

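View pics/t18.png

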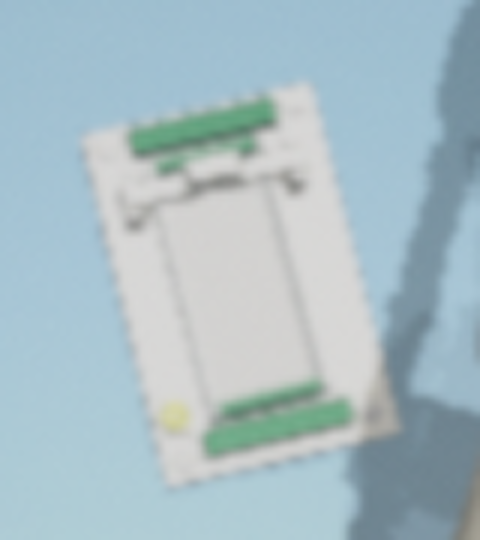

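jog_arm:
  moves:
    - [[45, -0.89, -0.44, 0, 0], [45, -0.89, -0.44, 0, 0], [45, -0.89, -0.44, 0, 0], [45, -0.9, -0.44, 0, 0], [45, -0.9, -0.44, 0, 0], [45, 0, 0, 0.72, 0.06], [45, 0, 0, 0.72, 0], [45, 0, 0, 0, 0], [45, 0, 0, 0, 0]]

```text
t: 22.1
tcp_pos: [0.4439, -0.4244, 0.1026]
orientation: [179.9, 0.1, 91.8]
contact_force: [-0.1, 0.3, 0.3]
opening: 0.0447
```

```bash
python3 - <<'E'
from h import *
S=ctrl.camera("side");T=ctrl.camera("top")
crop(S,"s19",310,240,420,350,6)
togo(.4425,-.4245,.0455,91.5)
E
```

```text
t=22.20 pos=[ 0.444  -0.4253  0.1038] rpy=[179.83   0.19  91.78] q6=-49 turn 0.06 (yaw 91.5) then tool xyz [ 0.01 -0.03  0.97]; in current frame [ 0.01 -0.03  0.97]
```

View pics/s19.png

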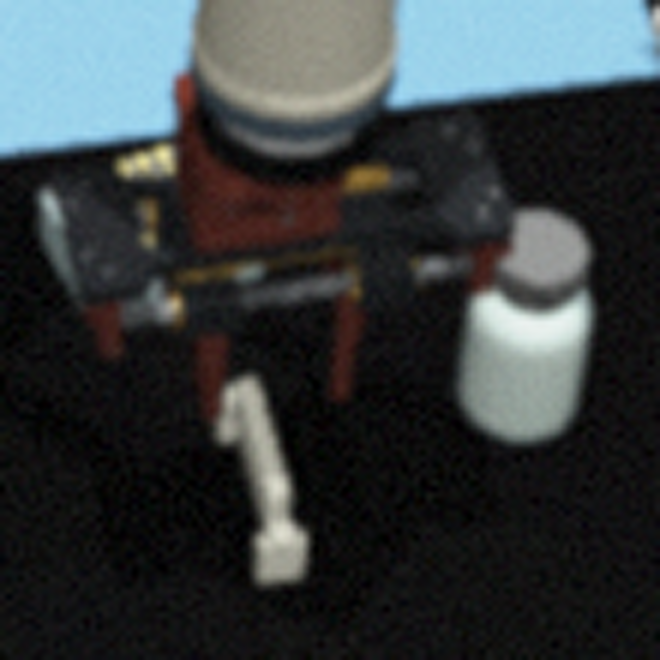

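jog_arm:
  force: 10
  moves:
    - [[45, 0.01, -0.03, 0.35, 0.06], [45, 0, 0, 0.35, 0], [45, 0, 0, 0.12, 0], [45, 0, 0, 0, 0], [3, 0, 0, 0, 0], [3, 0, 0, 0, 0], [3, 0, 0, 0, 0], [3, 0, 0, 0, 0], [3, 0, 0, 0, 0], [3, 0, 0, 0, 0]]

```text
t: 23.45
tcp_pos: [0.4409, -0.4245, 0.0516]
orientation: [180.0, 0.0, 91.4]
contact_force: [0.0, -0.5, 1.9]
opening: 0.0098
```

```bash
python3 - <<'E'
from h import *
S=ctrl.camera("side");o=ctrl.observe();p=o["tcp_pos"]
show(S,"s20",[("comb_long",(.4425,-.4245,1.5),0)],310,240,420,350,6);print(p,o["orientation"])
E
```

```text
[ 0.44090027 -0.42453033  0.05164785] [1.79986433e+02 1.58205685e-02 9.14137508e+01]
```

View pics/s20.png

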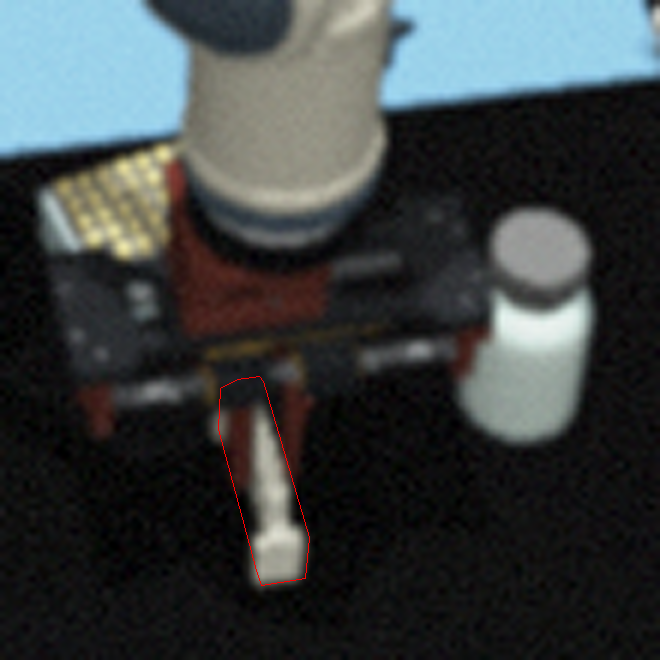

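jog_arm:
  moves:
    - [[3, 0, 0, -0.3, 0], [3, 0, 0, -0.9, 0], [3, 0, 0, -0.9, 0], [3, 0, 0, 0, -1], [3, 0, 0, 0, -1], [3, 0, 0, 0, -0.15], [3, 0, 0, 0, 0]]

```text
t: 24.38
tcp_pos: [0.4408, -0.4244, 0.1779]
orientation: [180.0, 0.0, 102.1]
contact_force: [0.4, -1.6, 0.5]
opening: 0.01
```

```bash
python3 - <<'E'
from h import *
S=ctrl.camera("side");o=ctrl.observe();p=o["tcp_pos"];w=o["orientation"][2]
show(S,"s21",[("comb_long",(p[0],p[1],w-90),p[2]-.0516)],310,200,420,340,5)
togo(.5154,.0175,.125,102.1)
E
```

```text
t=24.43 pos=[ 0.4408 -0.4244  0.1777] rpy=[1.8000e+02 1.0000e-02 1.0209e+02] q6=-59 turn -0.00 (yaw 102.1) then tool xyz [6.94 2.76 0.88]; in current frame [6.94 2.76 0.88]
```

View pics/s21.png

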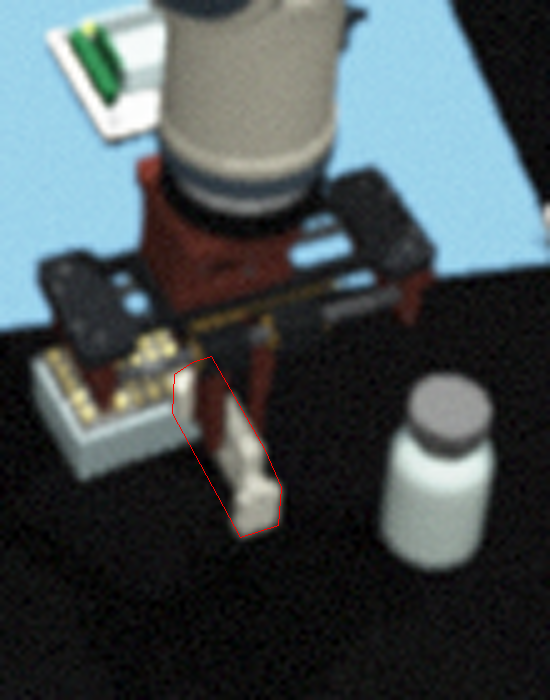

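jog_arm:
  moves:
    - [[3, 0.86, 0.34, 0, 0], [3, 0.87, 0.345, 0, 0], [3, 0.87, 0.345, 0, 0], [3, 0.87, 0.345, 0, 0], [3, 0.87, 0.345, 0, 0], [3, 0.87, 0.345, 0, 0], [3, 0.87, 0.345, 0, 0], [3, 0.86, 0.35, 0, 0], [3, 0, 0, 0.4, 0], [3, 0, 0, 0.35, 0], [3, 0, 0, 0, 0], [3, 0, 0, 0, 0]]

```text
t: 25.92
tcp_pos: [0.5152, 0.0173, 0.1334]
orientation: [179.9, 0.0, 102.1]
contact_force: [0.0, 1.3, 0.8]
opening: 0.01
```

```bash
python3 - <<'E'
from h import *
S=ctrl.camera("side");o=ctrl.observe();p=o["tcp_pos"];w=o["orientation"][2]
show(S,"s22",[("comb_long",(p[0],p[1],w-90),p[2]-.0516),("comb_long",(.5154,.0175,12.1),.018)],310,150,400,235,8)
togo(.5154,.0175,.0698,102.1)
E
```

```text
t=25.98 pos=[0.5155 0.0173 0.1338] rpy=[1.7990e+02 2.0000e-02 1.0212e+02] q6=-14 turn 0.00 (yaw 102.1) then tool xyz [ 0.   -0.    1.07]; in current frame [ 0.   -0.    1.07]
```

View pics/s22.png

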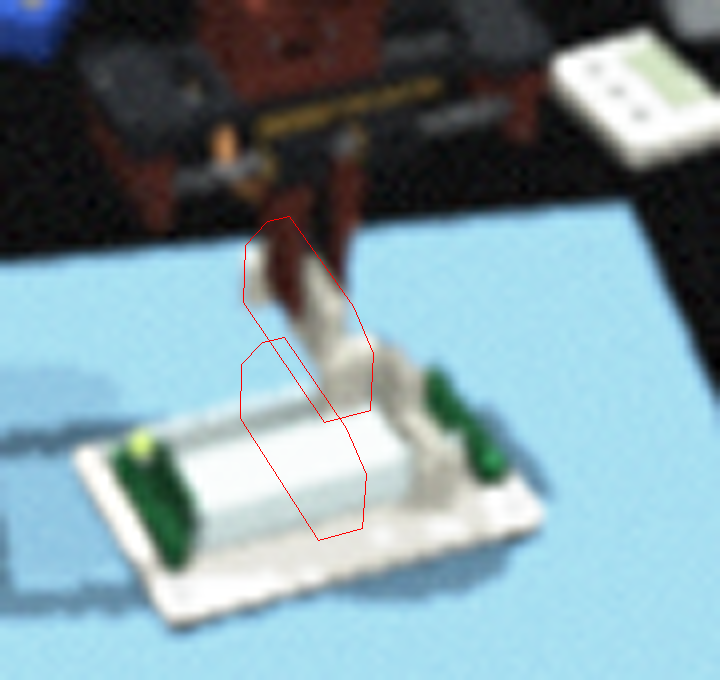

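jog_arm:
  moves:
    - [[3, 0, 0, 0.4, 0], [3, 0, 0, 0.3, 0], [3, 0, 0, 0.2, 0], [3, 0, 0, 0.1, 0], [3, 0, 0, 0.05, 0], [3, 0, 0, 0.03, 0], [3, 0, 0, 0, 0]]

```text
t: 26.85
tcp_pos: [0.5153, 0.0175, 0.0696]
orientation: [179.9, 0.0, 102.2]
contact_force: [-3.4, -0.2, 6.6]
opening: 0.0099
```

```bash
python3 - <<'E'
from h import *
S=ctrl.camera("side");o=ctrl.observe();print(o["contact_force"])
crop(S,"s23",310,150,400,235,8)
togo(.5154,.0175,.0698,102.1)
E
```

```text
[-3.81962641  0.11326175  6.9681735 ]
t=26.90 pos=[0.5153 0.0175 0.0696] rpy=[1.7994e+02 2.0000e-02 1.0216e+02] q6=-14 turn 0.01 (yaw 102.1) then tool xyz [-0.  0. -0.]; in current frame [-0.  0. -0.]
```

View pics/s23.png

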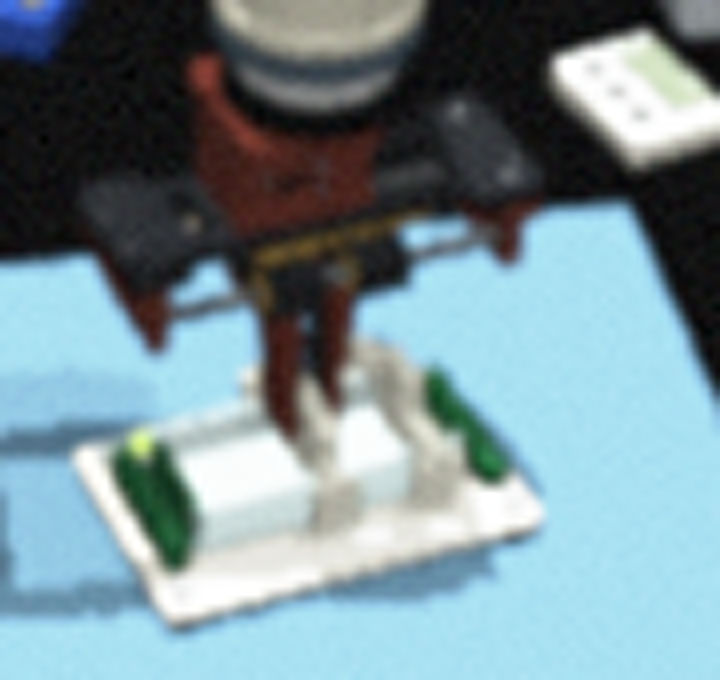

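jog_arm:
  moves:
    - [[18, 0, 0, 0, 0], [26, 0, 0, 0, 0], [26, 0, 0, 0, 0], [26, 0, 0, -0.4, 0], [26, 0, 0, -0.8, 0], [26, 0, 0, -0.8, 0], [87.8, 1, 0, 0, 0], [87.8, 1, 0, 0, 0], [87.8, 1, 0, 0, 0], [87.8, 0.6, 0, 0, 0], [87.8, 0, 0, 0, 0]]

```text
t: 28.28
tcp_pos: [0.4687, 0.2307, 0.1874]
orientation: [-180.0, -0.0, 102.4]
contact_force: [0.3, -1.3, -0.4]
opening: 0.0728
```

```bash
python3 - <<'E'
from h import *
S=ctrl.camera("side");T=ctrl.camera("top")
togo(.5615,.260,.06,102)
tr=(.5154,.0175,12.1)
show(S,"s24",[("comb_long",(.5154,.0175,12.1),.018)],310,120,400,235,6);crop(T,"t24",300,110,380,200,6)
E
```

```text
t=28.38 pos=[0.4695 0.2284 0.1875] rpy=[-1.7998e+02  4.0000e-02  1.0220e+02] q6=10 turn 0.04 (yaw 102.0) then tool xyz [0.2  1.61 2.12]; in current frame [0.19 1.61 2.12]
```

View pics/s24.png

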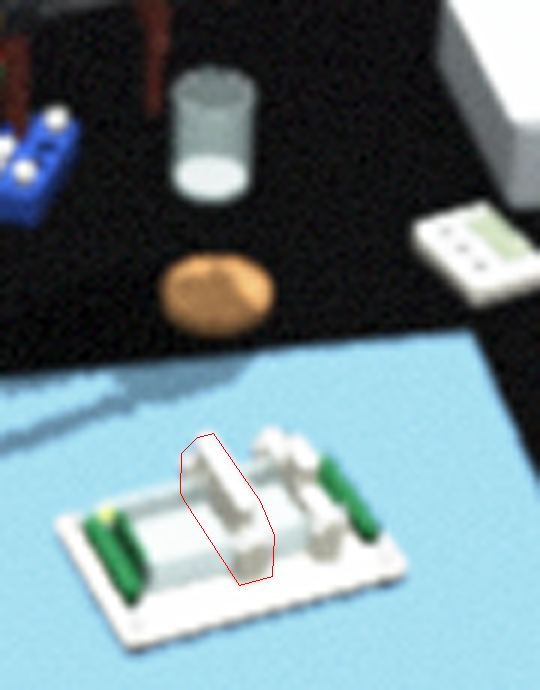

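View pics/t24.png

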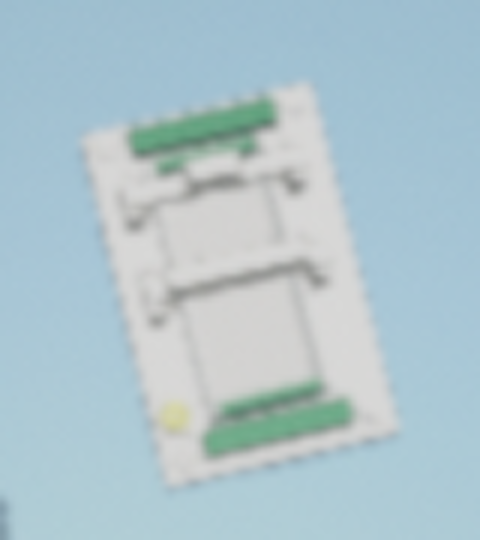

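```bash
python3 - <<'E'
from h import *
S=ctrl.camera("side");T=ctrl.camera("top")
for p,r in((T,(235,128,270,160)),(S,(328,155,362,182))):
    m=roi(p,*r,lambda a:a[...,0]>a[...,2]+15); print(m.sum(),fit("mat",[(p,m)],(.5615,.26,0),0,False))
o=[(d["xy"],d["confidence"]) for d in ctrl.spot_point("mat",T)]; print(o)
crop(T,"t25",180,100,300,200,6)
E
```

```text
29 [0.5517 0.254  9.3135 0.0809]
235 [0.5579 0.255  2.3834 0.7484]
[]
```

View pics/t25.png

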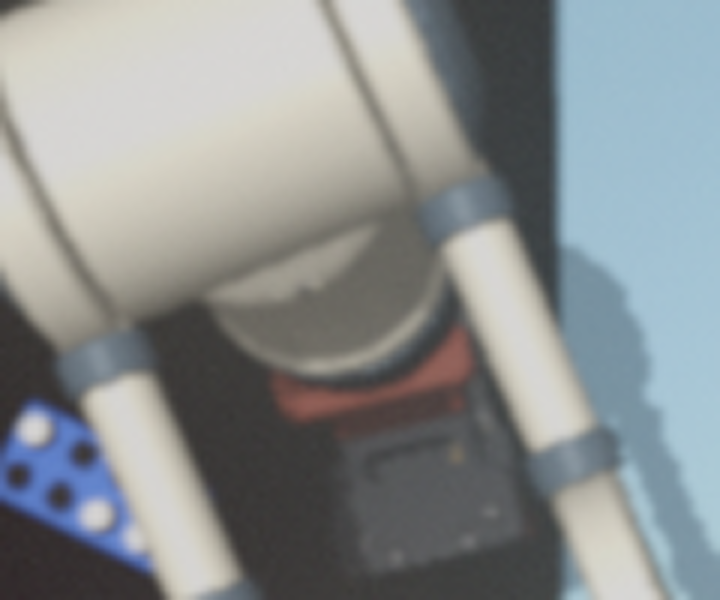

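jog_arm:
  moves:
    - [[87.8, 0.1, 0.8, 0, 0], [87.8, 0.1, 0.81, 0, 0], [87.8, 0, 0, 0.8, 0], [87.8, 0, 0, 0.8, 0], [87.8, 0, 0, 0.4, 0], [87.8, 0, 0, 0, 0], [87.8, 0, 0, 0, 0]]

```text
t: 29.4
tcp_pos: [0.5624, 0.2603, 0.0694]
orientation: [179.9, -0.0, 102.1]
contact_force: [-0.3, 0.3, 0.0]
opening: 0.0881
```

```bash
python3 - <<'E'
from h import *
S=ctrl.camera("side")
togo(.5615,.2605,.0245,102)
crop(S,"s26",300,100,400,200,7)
E
```

```text
t=29.45 pos=[0.5626 0.2606 0.07  ] rpy=[ 1.7981e+02 -3.0000e-02  1.0212e+02] q6=10 turn 0.02 (yaw 102.0) then tool xyz [ 0.   -0.02  0.76]; in current frame [ 0.   -0.02  0.76]
```

View pics/s26.png

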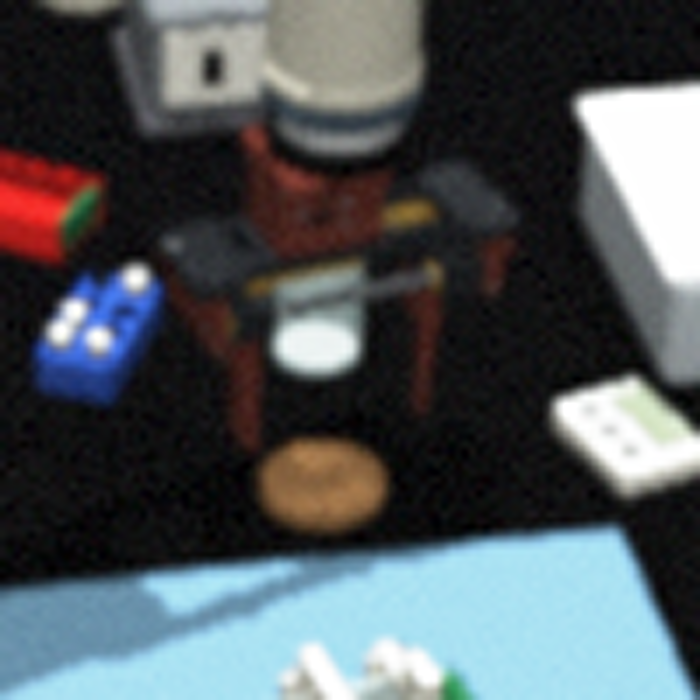

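jog_arm:
  moves:
    - [[87.8, 0, -0.02, 0.35, 0], [87.8, 0, 0, 0.25, 0], [87.8, 0, 0, 0.09, 0], [87.8, 0, 0, 0, 0], [87.8, 0, 0, 0, 0]]

```text
t: 30.08
tcp_pos: [0.5605, 0.2606, 0.0268]
orientation: [180.0, -0.0, 102.2]
contact_force: [-0.7, 0.7, -0.2]
opening: 0.0878
```

```bash
python3 - <<'E'
from h import *
S=ctrl.camera("side")
togo(.5615,.2605,.0245,102); print(ctrl.observe()["contact_force"])
crop(S,"s27",300,100,400,200,7)
E
```

```text
t=30.12 pos=[0.5606 0.2607 0.0269] rpy=[ 1.7993e+02 -1.0000e-02  1.0217e+02] q6=10 turn 0.03 (yaw 102.0) then tool xyz [-0.01  0.01  0.04]; in current frame [-0.01  0.01  0.04]
[ 0.31535113 -0.48513156  1.03405502]
```

View pics/s27.png

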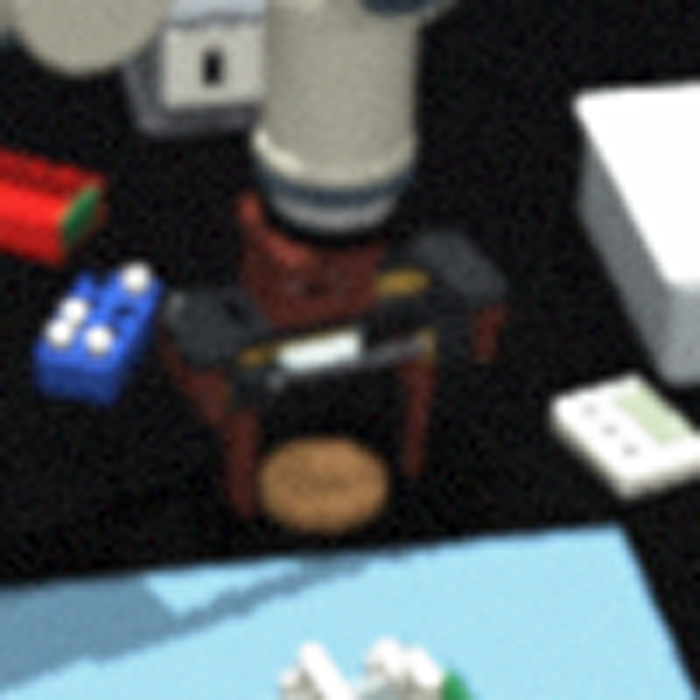

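jog_arm:
  force: 10
  moves:
    - [[87.8, 0, 0, 0.03, 0], [60, 0, 0, 0, 0], [60, 0, 0, 0, 0], [60, 0, 0, 0, 0], [60, 0, 0, 0, 0], [60, 0, 0, -0.2, 0], [60, 0, 0, -0.8, 0], [60, 0, 0, -1, 0], [60, 0, 0, 0, 0]]

```text
t: 31.25
tcp_pos: [0.5629, 0.2616, 0.1529]
orientation: [179.3, -0.1, 102.2]
contact_force: [0.7, 0.9, -0.7]
opening: 0.0676
```

```bash
python3 - <<'E'
from h import *
S=ctrl.camera("side");o=ctrl.observe();p=o["tcp_pos"]
show(S,"s28",[("mat",(p[0],p[1],0),p[2]-.025)],300,80,400,200,6)
w=np.radians(12.2); print(np.array([.5178,.0172])+.119*np.array([np.sin(w),-np.cos(w)]))
tg=np.array([.5178,.0172])+.119*np.array([np.sin(w),-np.cos(w)])
togo(tg[0],tg[1],.1,102.2)
E
```

```text
[ 0.54294765 -0.09911249]
t=31.30 pos=[0.5617 0.2611 0.1491] rpy=[ 1.7958e+02 -7.0000e-02  1.0216e+02] q6=10 turn -0.01 (yaw 102.2) then tool xyz [-5.8  -1.57  0.82]; in current frame [-5.8  -1.57  0.82]
```

View pics/s28.png

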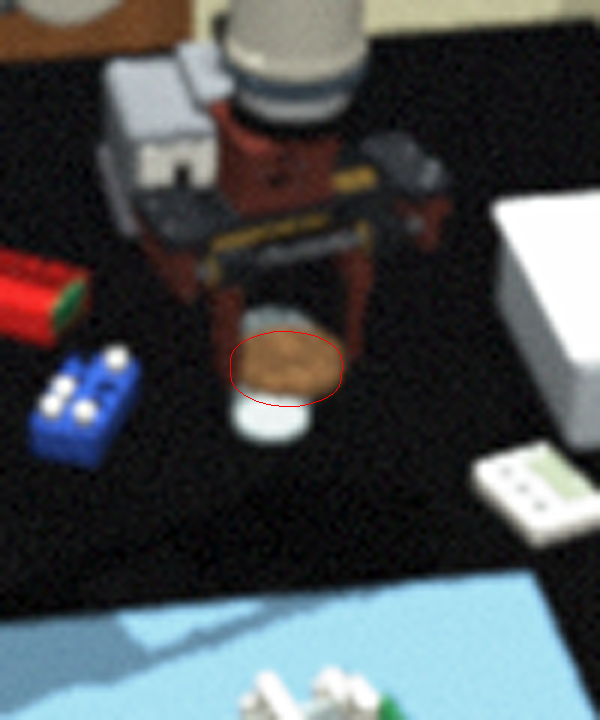

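jog_arm:
  moves:
    - [[60, -0.5, -0.14, 0, 0], [60, -0.9, -0.24, 0, 0], [60, -0.9, -0.24, 0, 0], [60, -0.9, -0.24, 0, 0], [60, -0.9, -0.24, 0, 0], [60, -0.9, -0.24, 0, 0], [60, -0.8, -0.23, 0, 0], [60, 0, 0, 0.5, 0], [60, 0, 0, 0.5, 0], [60, 0, 0, 0, 0], [60, 0, 0, 0, 0]]

```text
t: 32.67
tcp_pos: [0.5415, -0.0995, 0.0849]
orientation: [-180.0, -0.0, 102.2]
contact_force: [-0.2, 0.5, -0.2]
opening: 0.0676
```

```bash
python3 - <<'E'
from h import *
S=ctrl.camera("side");T=ctrl.camera("top");o=ctrl.observe();p=o["tcp_pos"]
show(S,"s29",[("mat",(p[0],p[1],0),p[2]-.025),("mat",(.543,-.099,0),0)],300,140,420,270,6)
togo(.543,-.0991,.0255,102.2)
E
```

```text
t=32.77 pos=[ 0.5422 -0.0995  0.086 ] rpy=[1.7988e+02 6.0000e-02 1.0218e+02] q6=-26 turn -0.00 (yaw 102.2) then tool xyz [0.   0.02 1.01]; in current frame [0.   0.02 1.01]
```

View pics/s29.png

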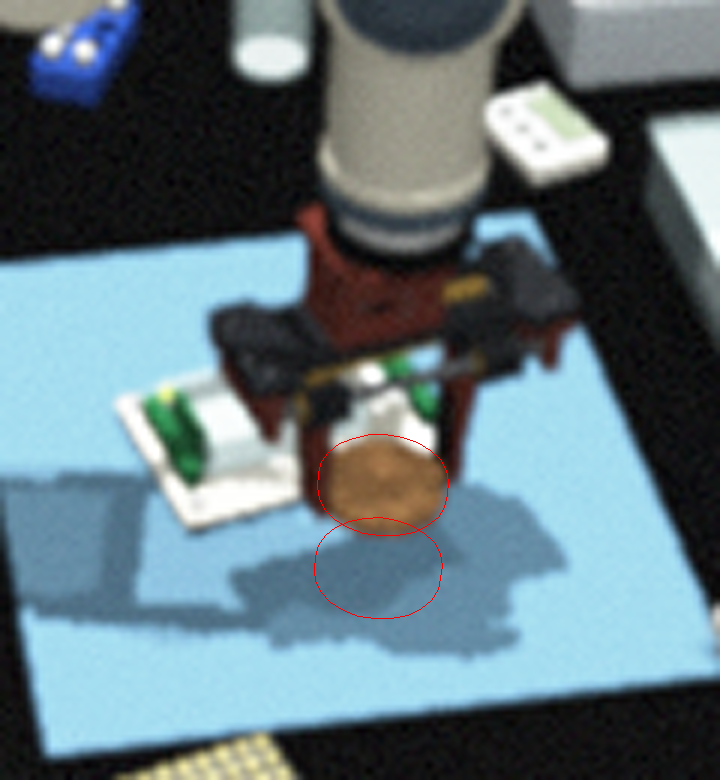

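jog_arm:
  moves:
    - [[60, 0, 0.01, 0.45, 0], [60, 0, 0, 0.35, 0], [60, 0, 0, 0.14, 0], [60, 0, 0, 0.05, 0], [60, 0, 0, 0, 0], [60, 0, 0, 0, 0]]

```text
t: 33.52
tcp_pos: [0.5426, -0.0996, 0.0261]
orientation: [179.9, 0.0, 102.2]
contact_force: [0.5, -0.5, -0.4]
opening: 0.0675
```

jog_arm:
  moves:
    - [[60, 0, 0, 0.02, 0], [60, 0, 0, 0, 0], [75, 0, 0, 0, 0], [82, 0, 0, 0, 0], [82, 0, 0, 0, 0], [82, 0, 0, -0.5, 0], [82, 0, 0, -1, 0], [82, 0, 0, -1, 0], [82, -1, 0, 0, 0], [82, -1, 0, 0, 0], [82, 0, 0, 0, 0]]

```text
t: 34.9
tcp_pos: [0.567, -0.2202, 0.1726]
orientation: [-179.9, -0.0, 101.9]
contact_force: [-0.5, 0.8, -0.7]
opening: 0.082
```

```bash
python3 - <<'E'
from h import *
S=ctrl.camera("side");T=ctrl.camera("top");o=ctrl.observe();p=o["tcp_pos"]
show(T,"t30",[("mat",(.543,-.099,0),0)],300,100,420,200,6)
show(S,"s30",[("mat",(.543,-.099,0),0),("bottle",(.5725,-.3867,0),0)],300,140,420,320,4)
c=lambda a:a[...,0]>a[...,2]+15
F=[fit("mat",[(q,roi(q,*r,c))],(.543,-.099,0),0,False) for q,r in((T,(360,125,420,190)),(S,(340,210,385,250)))]; print(F)
w=np.radians(12.2)
for f in F:
    d=f[:2]-[.5178,.0172]; print("stand",d@[np.cos(w),np.sin(w)],d@[-np.sin(w),np.cos(w)])
bt=roi(T,468,108,510,150,lambda a:a.max(2)>75); print(fit("bottle",[(T,bt)],(.572,-.386,0),0,False))
togo(.5725,-.3867,.19,102.2)
E
```

```text
[array([ 0.5427, -0.0991,  4.9807,  0.9775]), array([ 0.5421, -0.0968,  8.5495,  0.5063])]
stand -0.0002394180600379868 -0.1189354559372121
stand -0.00033982056476218565 -0.11656060450248086
[ 0.572  -0.3869  6.0856  0.5531]
t=35.00 pos=[ 0.567  -0.2169  0.1732] rpy=[-1.7995e+02 -7.0000e-02  1.0209e+02] q6=-36 turn -0.02 (yaw 102.2) then tool xyz [-2.79 -0.51 -0.28]; in current frame [-2.79 -0.5  -0.28]
```

View pics/t30.png

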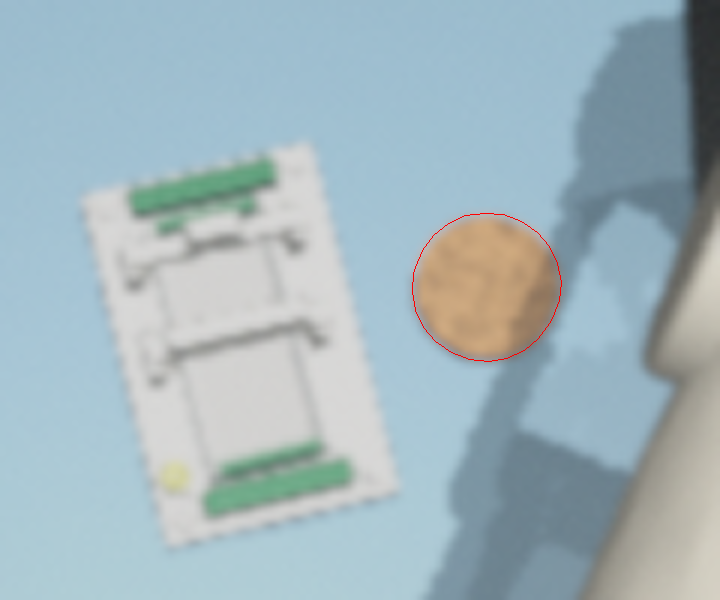

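View pics/s30.png

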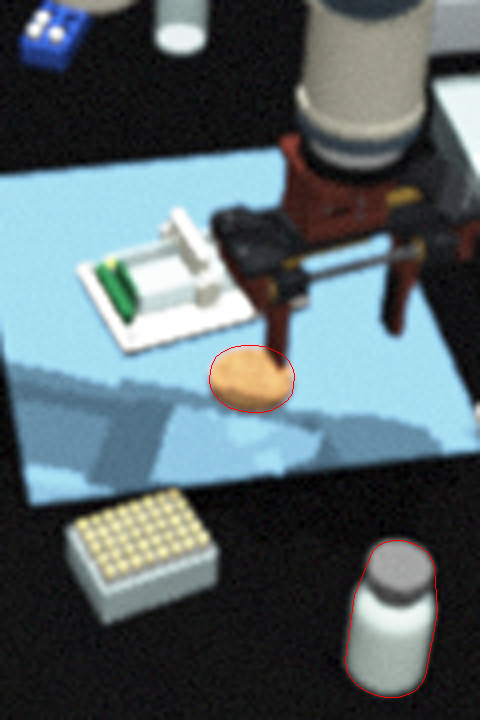

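jog_arm:
  moves:
    - [[82, -0.9, -0.17, 0, 0], [82, -0.95, -0.17, 0, 0], [82, -0.94, -0.16, 0, 0], [82, 0, 0, 0.3, 0], [82, 0, 0, 0, 0], [82, 0, 0, 0, 0]]

```text
t: 35.75
tcp_pos: [0.5738, -0.3846, 0.1564]
orientation: [180.0, -0.0, 102.3]
contact_force: [-0.1, -0.1, 0.4]
opening: 0.0819
```

```bash
python3 - <<'E'
from h import *
S=ctrl.camera("side")
crop(S,"s31",330,200,430,320,6)
togo(.5723,-.3867,.107,102.2)
E
```

```text
t=35.80 pos=[ 0.5739 -0.3849  0.157 ] rpy=[1.7995e+02 4.0000e-02 1.0229e+02] q6=-49 turn 0.02 (yaw 102.2) then tool xyz [-0.02 -0.03  0.83]; in current frame [-0.02 -0.03  0.83]
```

View pics/s31.png

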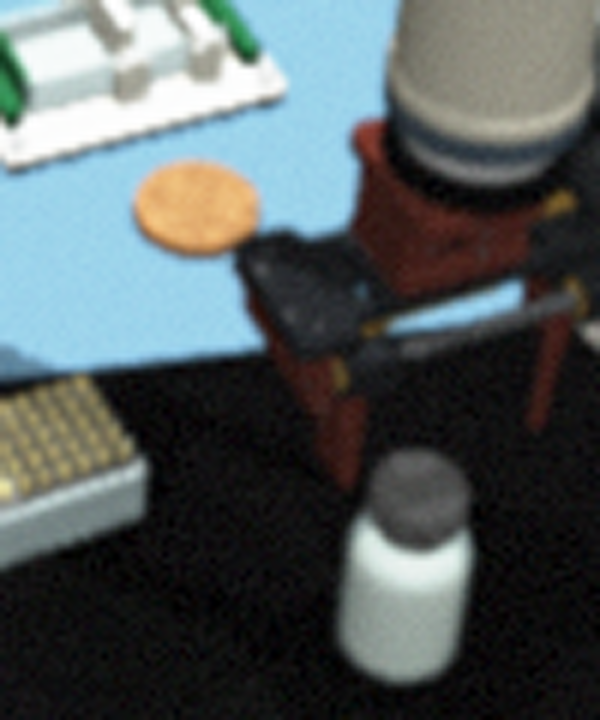

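jog_arm:
  force: 10
  moves:
    - [[82, -0.02, -0.02, 0.4, 0], [82, 0, 0, 0.35, 0], [82, 0, 0, 0.06, 0], [60, 0, 0, 0, 0], [50, 0, 0, 0, 0], [44, 0, 0, 0, 0], [40, 0, 0, 0, 0], [36, 0, 0, 0, 0], [34, 0, 0, 0, 0], [34, 0, 0, 0, 0]]

```text
t: 37.05
tcp_pos: [0.5724, -0.3882, 0.1076]
orientation: [180.0, 0.0, 102.2]
contact_force: [0.3, -0.1, 2.6]
opening: 0.0416
```

```bash
python3 - <<'E'
from h import *
S=ctrl.camera("side");o=ctrl.observe();p=o["tcp_pos"];print(p,o["opening"])
show(S,"s32",[("bottle",(p[0],p[1],0),0)],330,200,430,320,6)
E
```

```text
[ 0.57244529 -0.38826065  0.10761035] 0.04144093681807334
```

View pics/s32.png

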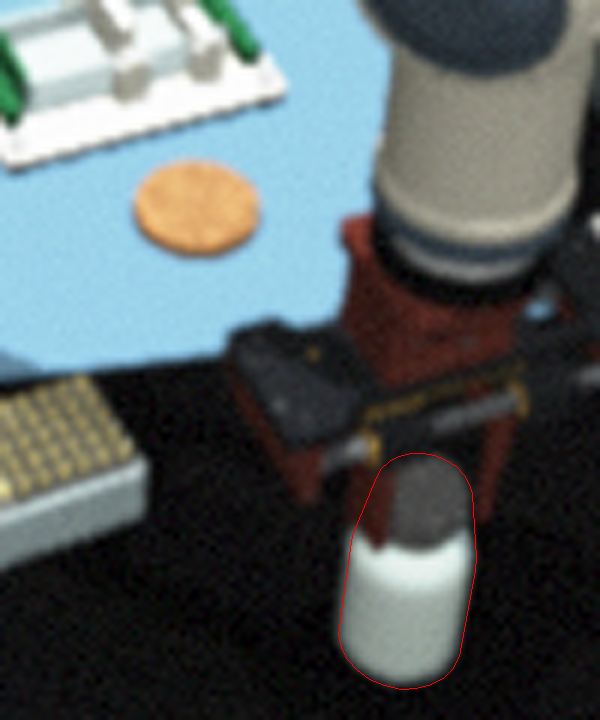

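jog_arm:
  force: 30
  moves:
    - [[34, 0, 0, 0, 0], [34, 0, 0, 0, 0], [34, 0, 0, -0.2, 0], [34, 0, 0, -0.5, 0], [34, 0, 0, -0.5, 0], [34, 0, 0, -0.2, 0], [34, 0, 0, 0, 0]]

```text
t: 37.98
tcp_pos: [0.5725, -0.3883, 0.1919]
orientation: [180.0, 0.0, 102.2]
contact_force: [-0.2, 0.6, -1.2]
opening: 0.0415
```

```bash
python3 - <<'E'
from h import *
S=ctrl.camera("side");o=ctrl.observe();p=o["tcp_pos"];print(p,o["opening"])
show(S,"s33",[("bottle",(p[0],p[1]+.0015,0),p[2]-.1076)],330,180,430,300,6)
togo(.5427,-.1003,.1186,102.2)
E
```

```text
[ 0.57217941 -0.38804756  0.19036288] 0.04155080978079614
t=38.02 pos=[ 0.5722 -0.388   0.1904] rpy=[-1.7996e+02 -4.0000e-02  1.0216e+02] q6=-49 turn -0.01 (yaw 102.2) then tool xyz [4.79 0.53 1.2 ]; in current frame [4.79 0.53 1.2 ]
```

View pics/s33.png

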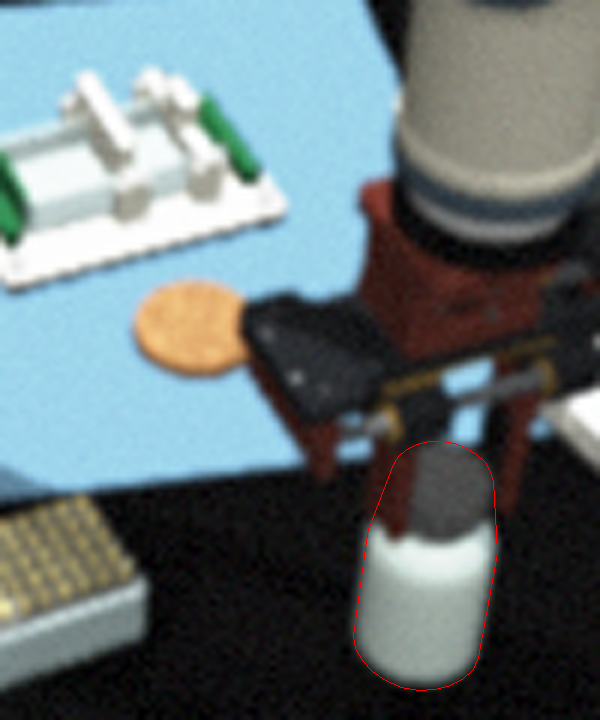

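jog_arm:
  moves:
    - [[34, 0.3, 0.03, 0, 0], [34, 0.6, 0.07, 0, 0], [34, 0.7, 0.08, 0, 0], [34, 0.7, 0.08, 0, 0], [34, 0.7, 0.08, 0, 0], [34, 0.7, 0.08, 0, 0], [34, 0.6, 0.07, 0, 0], [34, 0.34, 0.03, 0, 0], [34, 0.15, 0.01, 0.3, 0], [34, 0, 0, 0.3, 0], [34, 0, 0, 0, 0], [34, 0, 0, 0, 0]]

```text
t: 39.52
tcp_pos: [0.5429, -0.1012, 0.1552]
orientation: [-180.0, 0.0, 102.1]
contact_force: [-0.2, 1.0, -1.2]
opening: 0.0411
```

```bash
python3 - <<'E'
from h import *
S=ctrl.camera("side");o=ctrl.observe();p=o["tcp_pos"];print(p,o["opening"])
show(S,"s34",[("bottle",(p[0],p[1]+.0015,0),p[2]-.1076),("bottle",(.5427,-.0991,0),.01),("mat",(.5427,-.0991,0),0)],310,130,410,250,6)
togo(.5427,-.1003,.1186,102.2)
E
```

```text
[ 0.54308971 -0.10116339  0.15572445] 0.04102108368974588
t=39.58 pos=[ 0.5431 -0.1012  0.1557] rpy=[1.7997e+02 2.0000e-02 1.0211e+02] q6=-26 turn -0.02 (yaw 102.2) then tool xyz [ 0.02 -0.    0.62]; in current frame [ 0.02 -0.    0.62]
```

View pics/s34.png

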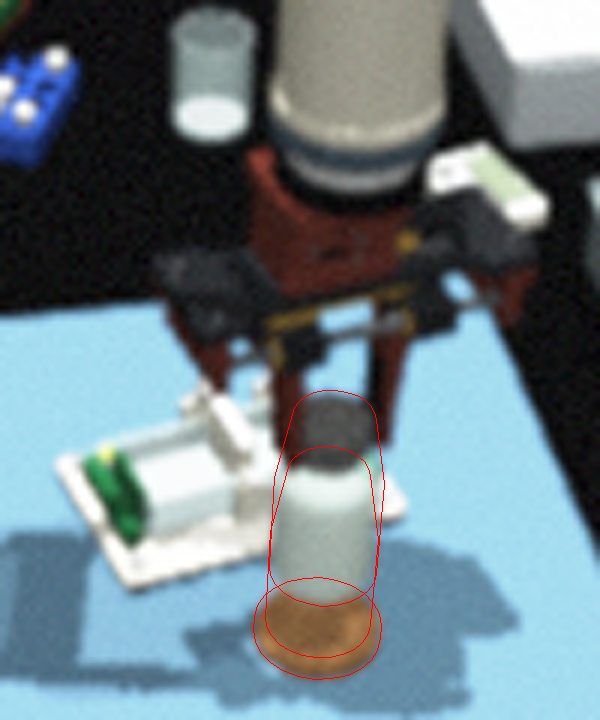

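jog_arm:
  moves:
    - [[34, 0.02, 0, 0.25, 0], [34, 0, 0, 0.2, 0], [34, 0, 0, 0.1, 0], [34, 0, 0, 0.05, 0], [34, 0, 0, 0, 0], [34, 0, 0, 0, 0]]

```text
t: 40.33
tcp_pos: [0.5428, -0.0993, 0.1197]
orientation: [180.0, 0.0, 102.2]
contact_force: [0.4, -0.0, -1.4]
opening: 0.0415
```

jog_arm:
  moves:
    - [[34, 0, 0, 0.02, 0], [34, 0, 0, 0, 0], [34, 0, 0, 0.01, 0], [34, 0, 0, 0, 0]]

```text
t: 40.83
tcp_pos: [0.5427, -0.0993, 0.1176]
orientation: [180.0, 0.0, 102.2]
contact_force: [0.4, 0.6, -0.7]
opening: 0.0412
```

```bash
python3 - <<'E'
from h import *
S=ctrl.camera("side");o=ctrl.observe();p=o["tcp_pos"];print(p,o["contact_force"])
show(S,"s35",[("bottle",(.5427,-.0991,0),.01),("mat",(.5427,-.0991,0),0)],310,130,410,250,6)
E
```

```text
[ 0.5426624  -0.09931283  0.11759087] [ 0.38674339  0.06312945 -1.36273941]
```

View pics/s35.png

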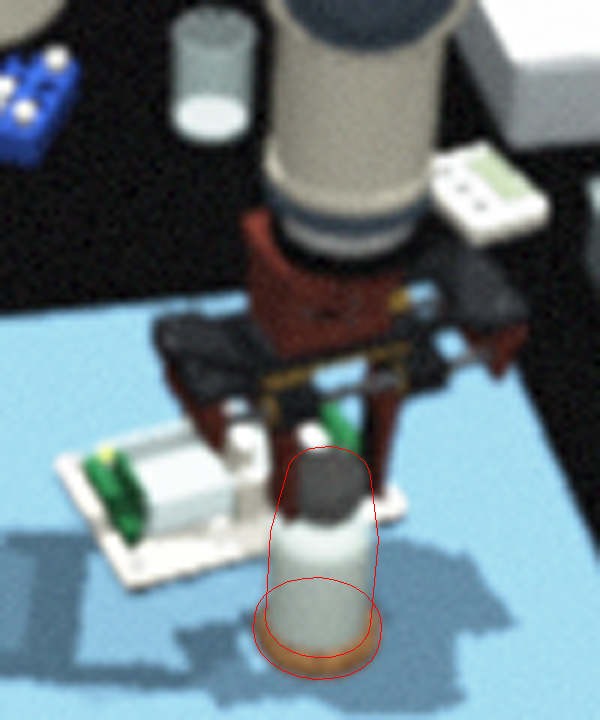

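jog_arm:
  moves:
    - [[34, 0, 0, 0.015, 0], [34, 0, 0, 0, 0], [34, 0, 0, 0, 0]]

```text
t: 41.25
tcp_pos: [0.5428, -0.0993, 0.1175]
orientation: [179.9, 0.0, 102.2]
contact_force: [-1.5, 0.1, 6.4]
opening: 0.0416
```

Contact (6.4 N up), so the bottle is on the mat. I'll release it and rise.

jog_arm:
  moves:
    - [[45, 0, 0, 0, 0], [55, 0, 0, 0, 0], [75, 0, 0, 0, 0], [75, 0, 0, 0, 0], [75, 0, 0, -0.3, 0], [75, 0, 0, -0.8, 0], [75, 0, 0, -0.9, 0], [75, -1, 0, 0, 0], [75, -1, 0, 0, 0], [75, -1, 0, 0, 0], [75, -1, 0, 0, 0], [75, 0, 0, 0, 0]]

```text
t: 42.75
tcp_pos: [0.5926, -0.3379, 0.2345]
orientation: [-179.9, -0.1, 101.9]
contact_force: [0.1, -0.3, -0.7]
opening: 0.075
```

```bash
python3 - <<'E'
from h import *
S=ctrl.camera("side");T=ctrl.camera("top");o=ctrl.observe();print(o["tcp_pos"],o["contact_force"],o["opening"])
MT=(.5427,-.0991,0)
show(S,"s36",[("bottle",MT,.01),("mat",MT,0)],290,110,410,330,3.5)
show(T,"t36",[("bottle",MT,.01),("mat",MT,0)],300,100,420,200,6)
bt=roi(T,362,100,430,190,lambda a:(a.max(2)-a.min(2)<35)&(a.max(2)>90))
for d in ctrl.spot_point("bottle",T)[:2]+ctrl.spot_point("mat",T)[:1]: print(d["confidence"],d["xy"],unproj(T,d["xy"],.01)[:2])
for d in ctrl.spot_point("bottle",S)[:2]+ctrl.spot_point("mat",S)[:1]: print("S",d["confidence"],d["xy"],unproj(S,d["xy"],.01)[:2])
# comb positions from shapes
for n in ("tip_box","tube_rack","beaker"): print(n,[(np.round(unproj(T,d["xy"],0)[:2],3),round(d["confidence"],2)) for d in ctrl.spot_point(n,T)][:1],[(np.round(unproj(S,d["xy"],0)[:2],3),round(d["confidence"],2)) for d in ctrl.spot_point(n,S)][:1])
E
```

```text
[ 0.59309813 -0.33419419  0.23682458] [-0.26873437  0.33669739 -0.08073875] 0.07486847802723867
0.94 [378.1, 147.1] [ 0.54263426 -0.09156129]
0.58 [381.5, 148.6] [ 0.53810404 -0.10080823]
S 0.88 [359.8, 229.4] [ 0.53777942 -0.0812765 ]
S 0.6 [360.9, 235.4] [ 0.53514264 -0.10904677]
tip_box [(array([ 0.424, -0.27 ]), 0.61)] [(array([ 0.422, -0.277]), 0.79)]
tube_rack [(array([0.458, 0.409]), 0.78)] [(array([0.458, 0.401]), 0.61)]
beaker [(array([0.583, 0.392]), 0.73)] [(array([0.569, 0.404]), 0.58)]
```

View pics/s36.png

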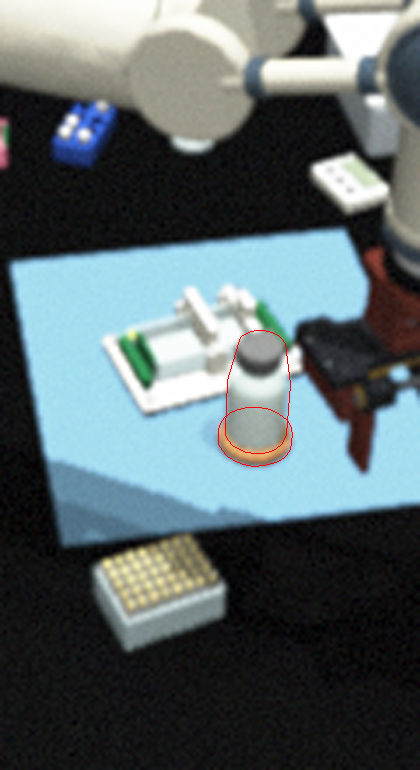

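View pics/t36.png

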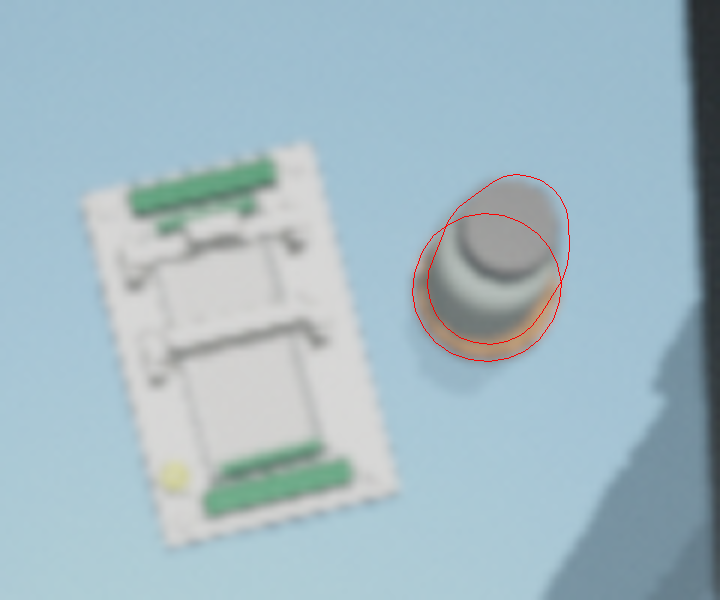

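```bash
python3 - <<'E'
from h import *
T=ctrl.camera("top");S=ctrl.camera("side")
c=lambda a:(a[...,2]-a[...,0]<22)&(a[...,0]-a[...,2]<25)
m=roi(T,366,122,400,164,c); print(m.sum(),fit("bottle",[(T,m)],(.5427,-.0991,0),.01,False))
f=fit("bottle",[(T,m)],(.5427,-.0991,0),.01,False)
for d in ctrl.masks_of("bottle",T)[:2]: print(d["confidence"],d["extent"],fit("bottle",[(T,d["mask"])],(.5427,-.0991,0),.01,False))
for d in ctrl.masks_of("bottle",S)[:1]: print("S",d["confidence"],d["extent"],fit("bottle",[(S,d["mask"])],(.5427,-.0991,0),.01,False))
m2=roi(T,360,122,402,166,lambda a:(a[...,2]-a[...,0]<22)); 
im=T["image"].copy(); im[m]=(255,0,0); T2=dict(T); T2["image"]=im; show(T2,"t37",[("bottle",f,.01)],355,115,410,170,10)
# stand/tray/comb recheck: network
for n in("tray","comb_short","comb_long"):
  for nm,p in(("T",T),("S",S)):
    z=.014 if n=="tray" else .018
    for d in ctrl.spot_point(n,p):
        X=unproj(p,d["xy"],z)[:2]-[.5178,.0172]; w=np.radians(12.2); q=[X@[np.cos(w),np.sin(w)],X@[-np.sin(w),np.cos(w)]]
        if np.hypot(*q)<.12: print(n,nm,round(d["confidence"],2),np.round(q,4))
E
```

```text
493 [ 0.5392 -0.0952  1.7795  0.8207]
0.78 [370.4, 125.6, 396.0, 160.4] [ 0.5406 -0.097   3.8924  0.9299]
S 0.89 [353.8, 202.5, 372.5, 241.4] [ 0.5423 -0.0953  5.5035  0.9415]
tray T 0.84 [-0.007  -0.0071]
tray S 0.86 [-0.0087 -0.0129]
comb_short T 0.67 [0.0369 0.0037]
comb_short S 0.43 [0.0457 0.0019]
comb_long T 0.74 [-0.01   -0.0026]
```

View pics/t37.png

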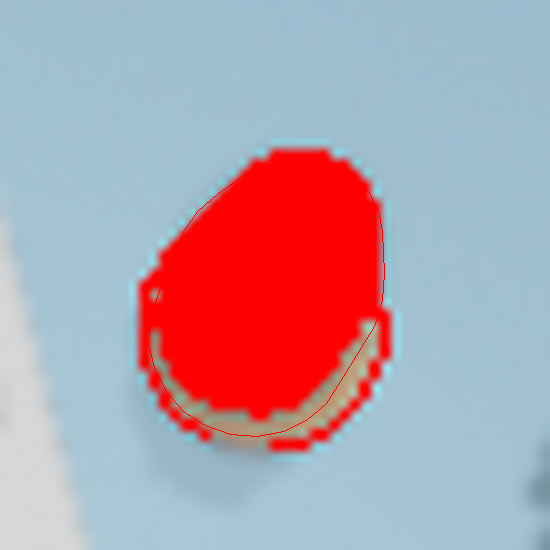

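```bash
python3 - <<'E'
from h import *
T=ctrl.camera("top");S=ctrl.camera("side")
MOD["bar"]=box(.01,.084,.022,.03);MOD["ribL"]=box(.01,.064,.03,.048);MOD["ribS"]=box(.01,.024,.03,.048)
MOD["l1"]=box(.02,.008,0,.03,0,.038);MOD["l2"]=box(.02,.008,0,.03,0,-.038)
a=(.5154,.0175,12.1);b=(.5594,.0270,12.1)
L=[(n,a,.018) for n in("bar","ribL","l1","l2")]+[(n,b,.018) for n in("bar","ribS","l1","l2")]+[("tray",a,.014)]
show(T,"t38",L,310,118,375,195,8);show(S,"s38",L,310,180,385,232,8)
E
python3 -c "
import cv2,numpy as np
a=cv2.imread('pics/t38.png');b=cv2.imread('pics/s38.png');print(a.shape,b.shape)"
```

```text
(616, 520, 3) (416, 600, 3)
```

View pics/t38.png

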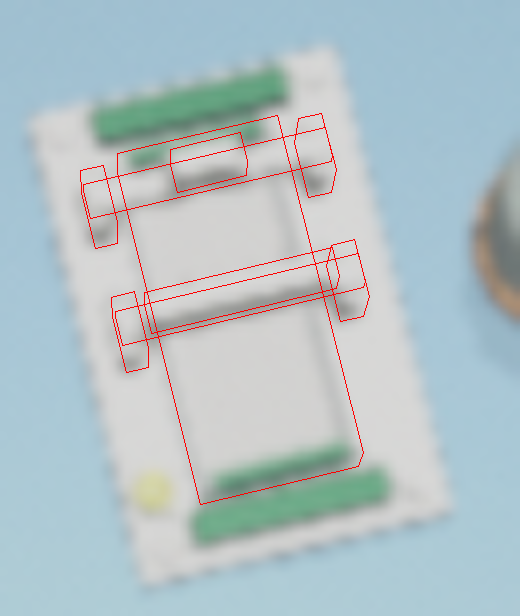

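View pics/s38.png

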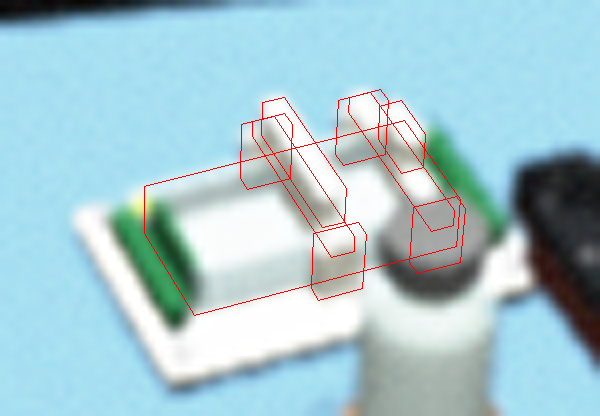

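```bash
python3 -c "
from bench import ctrl
o=ctrl.observe();print(o['t'],o['contact_force']);print(ctrl.sign_off())"
```

```text
43.95 [ 0.43833548 -0.18947074 -0.25046373]
the job is handed in; nothing more can be done
None
```

I laid the clear tray on the stand and seated the short-tab comb near its back end and the long-rib comb across its middle. I then put the mat to the right of the stand and stood the bottle on it. I handed the job in at t = 43.95 s; no verdict is reported.

Last checks, from fitting the known shapes to the camera pictures (good to about 3 mm):
- **Tray:** about −2 mm along and +1 mm across from the stand's centre, turned within about 0.3° of it, and flat between the stops. It touched down with a small sideways push, about 6 N.
- **Combs:** both outlines match their intended places within about one pixel, at about +45 mm and 0 along the tray. Each touched down at its seated height with 6–7 N.
- **Mat:** about 0 and −119 mm in the stand's frame from the top view, which is on target.
- **Bottle:** upright, 2–4 mm from the mat's centre.
- **Bystanders:** tip box, tube rack and beaker show no visible shift. The network points for the tube rack and beaker moved by 10–20 mm between pictures, which is their usual scatter.

**Disagreements:** The network points put the tray 7–13 mm off and the long comb about 10 mm forward in stand coordinates. I trusted the outline fits and the arm's release positions instead, because these points also disagreed with the fits before anything was moved, by up to about 12 mm. In the last pictures, one colour-based fit of the bottle gave a 5 mm offset, from a mask contaminated by the mat's rim.

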